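# Stack a transformer core crosswise and wedge it tight

### The arm

A 6-joint arm with a two-finger parallel gripper is mounted at the origin on a cart in front of the work surface, level with it; the furniture and walls round the work are solid. World frame = base frame: x ahead of the robot, y to its left, z up, the work surface at z = 0. Lengths are in m, angles in rad, forces in N, time in s.
With the tool pointing down it reaches from about 0.275 to 0.725 m from the base axis. Payload 15.9 kg.
Tool frame: the origin (TCP) lies at the very end of the fingers, on their centre line; the grasp point (between the pads) lies 19 mm behind it; z points along the fingers, y is the line along which they close (so a half turn about z gives the same grasp; the last joint's range is limited). The gripper opens to 85 mm and grips with 20 to 120 N. Pads are 22 mm wide; open, the fingers measure 114 mm over their backs; the gripper's body (76 mm by 85 mm) begins 54 mm behind the grasp point. The pads swing forward as they close: fully open they stand 13 mm farther back than shut.
Start: joints at [1.15, 0.213, -0.034, 1.323, 0, 1.571], TCP at [0.204, 0.456, 0.208] pointing down, gripper open.
Joint ranges: [-2.98, 2.98], [-0.74, 1.72], [-1.14, 1.35], [-2.1, 2.04], [-1.57, 1.44], [-3.14, 3.14]. Speed limits (rad/s): [1.89, 1.89, 2.39, 2.57, 3.14, 3.14].

### API

Orientations are given as [roll, pitch, yaw] about the fixed x, y, z axes, in that order (R = Rz(yaw) Ry(pitch) Rx(roll)).
In Python, from cell import env, cams gives the robot as it stands.
- The arm moves only by the tool apply_moves, never from a script. Its argument "steps" is a list of rows, each an object with "claw": the closure, from 0 (fully open) to 1 (shut); "slide": the shift along the world's x, y, z in units of 800 mm (1.0 is 800 mm), a list of three; "rot": the turn, a rotation vector about the world's x, y, z in units of 90 degrees (1.0 is 90 degrees), a list of three. In form: [{"claw": claw, "slide": [dx, dy, dz], "rot": [ax, ay, az]}, ...]. A call has 1 to 5 rows; each row is the pose to reach, as a shift and turn from the pose commanded when the call began; what a row does not reach only later rows make up. A row lasts 1/10 s, in which the tool goes at most 50 mm and 8.59 degrees, less where a joint would pass 70% of its speed; a pose out of reach is approached as far as the arm can. A call with a number of a shift or a turn outside -1 to 1 is refused whole. A call with a gripper value outside its range is refused whole. The fingers move at their own pace and stop on an object; "grip_force" is the grip in N (left out, the last holds). Time passes only in rows, so rows that repeat a pose let the fingers close. It gives the time, the measured TCP pose, the force, the opening and the grip force at its end, in the units of the state.
- env.read_state(): the state, without advancing time (a new reading comes with each control period).
- cams.get_image(name): name is "scene" or "side" or "wrist"; returns the picture (480x640x3 uint8, red, green, blue); there is no depth.
- cams.camera_info(name): a dict with "mtx" (3x3 intrinsics, pixels), "R" (3x3) and "t" (3): a world point X has camera coordinates R X + t; the wrist camera has in their place "tool_from_camera" (4x4, takes a point from camera to tool coordinates, whose origin is the TCP and whose axes are the flange's). Camera axes: x right, y down, z forward; pixel columns grow to the right and rows downward; lengths in m; the calibration is good to about 2 mm. A picture is of the moment at which its call begins: read the wrist's pose just before it. camera_info takes no time and is no camera call.
- env.sign_off(): hands the job in; it is judged then, once.
The state is a dict: "time_s": time; "joint_pos": joint angles; "joint_vel": joint speeds; "joint_torque": joint torques, N m; "eef_pos": TCP position; "tcp_rot": TCP orientation; "contact_force": force on the tool from outside, world axes, zero at the start; "wrist_torque": the same for the moment, N m; "opening": finger opening in m; "finger_force": force on a finger pad.
Only numpy, scipy, OpenCV 4.12 (cv2) and the standard library are available. Lean on these libraries where they do the work, as an engineer would, in place of code of your own. Each camera call takes 0.05 s, during which the arm holds its last target. There are 200 camera calls.

### The job

Build the transformer core in the stacking jig: lay all the steel lamination bars from the stock board crosswise, two to a layer and about flush with the ends of the bars below, the bottom layer on its two marked places running from the end stop to the sliding jaw and each further layer square across the one below (an odd bar goes alone on top, on either side). Only then set the wooden wedge by hand, tip first and loosely, between the jaw and the cheek, let go of it, and drive it home only with taps of the hammer on its butt until it stops advancing and the jaw grips the bars tight. Lay the hammer back down on the bench, and leave the other things on the bench where they are.

Things in the scene. Friction and masses are not known exactly. Their poses are not given: they have to be found in the camera images.
- jig: fixed plywood stacking jig left of the robot, base 140 x 166 mm, 10 mm thick; origin on the bench under the core seat; x is the way the wedge is driven (roughly away from the robot), y runs from the end stop to the jaw. End stop: 12 mm high, face at y = -50 mm. A 36 mm wide tongue of the base carries the wedge out to x = -127 mm
- place_1a (a point): where the underside centre of a bar of layer 1 goes, which lies along the jig's y; on the jig's centre line, 10 mm above the bench, x = -36 mm; scribed on the base; a bar here has 5 mm to spare to the open jaw
- place_1b (a point): where the underside centre of a bar of layer 1 goes, which lies along the jig's y; on the jig's centre line, 10 mm above the bench, x = +36 mm; scribed on the base; a bar here has 5 mm to spare to the open jaw
- place_2a (a point): where the underside centre of a bar of layer 2 goes, which lies along the jig's x; on the jig's centre line, 26 mm above the bench, y = -36 mm
- place_2b (a point): where the underside centre of a bar of layer 2 goes, which lies along the jig's x; on the jig's centre line, 26 mm above the bench, y = +36 mm
- place_3a (a point): where the underside centre of a bar of layer 3 goes, which lies along the jig's y; on the jig's centre line, 42 mm above the bench, x = -36 mm
- place_3b (a point): where the underside centre of a bar of layer 3 goes, which lies along the jig's y; on the jig's centre line, 42 mm above the bench, x = +36 mm
- mouth (a point): open end of the wedge channel, on the base: jig x = -54 mm, on the cheek's face (jig y = 81.6 mm); axes as the jig's. The channel runs 108 mm along +x from here between the fixed cheek (16 mm high) and the jaw's tapered back, which with the jaw open is 17.1 mm from the cheek's face here, narrowing by 0.12 mm per mm further in
- jaw (a joint): travel in m of the jig's wooden sliding jaw (14 mm high): 0 is open (front face at jig y = 55 mm); it grows as the jaw closes on the bars and reads about 0.005 when bars against the stop are gripped; about 2.5 N of friction, stays where it is left. Driving the wedge tight takes 10 to 16 N on its butt
- wedge: loose light wooden wedge, 130 x 23.4 x 24 (high) mm, flat on the stock board; origin under its middle, x to the tip. The y = +11.7 mm side is straight, for the cheek; the other tapers from x = -30 mm to 12 mm thick at the tip (slope 0.12). Its parallel tail (x -65 to -30 mm) is to hold. Loose, its origin gets to jig x = -77, y = 70 mm; tight, about 40 mm further
- wedge_butt (a point): centre of the wedge's thick end face, where the hammer strikes along the wedge's +x; axes as the wedge's
- hammer: small tapping hammer, 138 mm long, flat on the bench; origin under the head's centre. Head 26 mm wide and high, its two white nylon faces (25 mm across, centres 13 mm up) at y = +-32 mm. Flat-sided wooden handle, 16 mm wide, 22 mm high, along -x from the head to x = -125 mm. 0.24 kg, balance 18 mm from the head's centre
- bar_1: steel lamination bar, 100 (x) x 22 (y) x 16 (z) mm, all alike, 0.10 kg; origin at the centre of its underside. Starts flat on the 4 mm thick cork stock board at the right; may be absent. A cable hangs between this board and the jig up to 0.17 m above the bench and a stand with a lens reaches 0.21 m: carry things across at 0.25 m or more
- bar_2: steel lamination bar, 100 (x) x 22 (y) x 16 (z) mm, all alike, 0.10 kg; origin at the centre of its underside. Starts flat on the 4 mm thick cork stock board at the right; may be absent
- bar_3: steel lamination bar, 100 (x) x 22 (y) x 16 (z) mm, all alike, 0.10 kg; origin at the centre of its underside. Starts flat on the 4 mm thick cork stock board at the right; may be absent
- bar_4: steel lamination bar, 100 (x) x 22 (y) x 16 (z) mm, all alike, 0.10 kg; origin at the centre of its underside. Starts flat on the 4 mm thick cork stock board at the right; may be absent
- bar_5: steel lamination bar, 100 (x) x 22 (y) x 16 (z) mm, all alike, 0.10 kg; origin at the centre of its underside. Starts flat on the 4 mm thick cork stock board at the right; may be absent
- transformer: small finished transformer, 50x45x36 mm, behind the jig; bystander
- bottle: plastic wash bottle with blue cap, 46 mm across, 149 mm tall, behind the jig to the left; bystander
- flux_tin: small round tin, 30 mm across, 14 mm high, beyond the stock board; bystander
Things that resemble listed ones, but are neither listed nor needed, are in the scene too. What is shaped like the bar_2 but pink is not meant.

How it is judged:
On the way, in this order (a step that is already met when the one before it is completed fails the run):
1. all bars present lie crosswise in the jig, let go (((distance between bar_1 and place_1a below 0.01 m and angle between the x axis of bar_1 and the y axis of jig, either way round below 0.15 rad) or (distance between bar_1 and place_1b below 0.01 m and angle between the x axis of bar_1 and the y axis of jig, either way round below 0.15 rad) or (distance between bar_1 and place_2a below 0.01 m and angle between the x axis of bar_1 and the x axis of jig, either way round below 0.15 rad) or (distance between bar_1 and place_2b below 0.01 m and angle between the x axis of bar_1 and the x axis of jig, either way round below 0.15 rad) or (distance between bar_1 and place_3a below 0.01 m and angle between the x axis of bar_1 and the y axis of jig, either way round below 0.15 rad) or (distance between bar_1 and place_3b below 0.01 m and angle between the x axis of bar_1 and the y axis of jig, either way round below 0.15 rad)) and linear speed of each of bar_1, bar_2, bar_3, bar_4, bar_5 below 0.03 m/s and ((distance between bar_2 and place_1a below 0.01 m and angle between the x axis of bar_2 and the y axis of jig, either way round below 0.15 rad) or (distance between bar_2 and place_1b below 0.01 m and angle between the x axis of bar_2 and the y axis of jig, either way round below 0.15 rad) or (distance between bar_2 and place_2a below 0.01 m and angle between the x axis of bar_2 and the x axis of jig, either way round below 0.15 rad) or (distance between bar_2 and place_2b below 0.01 m and angle between the x axis of bar_2 and the x axis of jig, either way round below 0.15 rad) or (distance between bar_2 and place_3a below 0.01 m and angle between the x axis of bar_2 and the y axis of jig, either way round below 0.15 rad) or (distance between bar_2 and place_3b below 0.01 m and angle between the x axis of bar_2 and the y axis of jig, either way round below 0.15 rad)) and ((distance between bar_3 and place_1a below 0.01 m and angle between the x axis of bar_3 and the y axis of jig, either way round below 0.15 rad) or (distance between bar_3 and place_1b below 0.01 m and angle between the x axis of bar_3 and the y axis of jig, either way round below 0.15 rad) or (distance between bar_3 and place_2a below 0.01 m and angle between the x axis of bar_3 and the x axis of jig, either way round below 0.15 rad) or (distance between bar_3 and place_2b below 0.01 m and angle between the x axis of bar_3 and the x axis of jig, either way round below 0.15 rad) or (distance between bar_3 and place_3a below 0.01 m and angle between the x axis of bar_3 and the y axis of jig, either way round below 0.15 rad) or (distance between bar_3 and place_3b below 0.01 m and angle between the x axis of bar_3 and the y axis of jig, either way round below 0.15 rad)) and ((distance between bar_4 and place_1a below 0.01 m and angle between the x axis of bar_4 and the y axis of jig, either way round below 0.15 rad) or (distance between bar_4 and place_1b below 0.01 m and angle between the x axis of bar_4 and the y axis of jig, either way round below 0.15 rad) or (distance between bar_4 and place_2a below 0.01 m and angle between the x axis of bar_4 and the x axis of jig, either way round below 0.15 rad) or (distance between bar_4 and place_2b below 0.01 m and angle between the x axis of bar_4 and the x axis of jig, either way round below 0.15 rad) or (distance between bar_4 and place_3a below 0.01 m and angle between the x axis of bar_4 and the y axis of jig, either way round below 0.15 rad) or (distance between bar_4 and place_3b below 0.01 m and angle between the x axis of bar_4 and the y axis of jig, either way round below 0.15 rad)) and ((distance between bar_5 and place_1a below 0.01 m and angle between the x axis of bar_5 and the y axis of jig, either way round below 0.15 rad) or (distance between bar_5 and place_1b below 0.01 m and angle between the x axis of bar_5 and the y axis of jig, either way round below 0.15 rad) or (distance between bar_5 and place_2a below 0.01 m and angle between the x axis of bar_5 and the x axis of jig, either way round below 0.15 rad) or (distance between bar_5 and place_2b below 0.01 m and angle between the x axis of bar_5 and the x axis of jig, either way round below 0.15 rad) or (distance between bar_5 and place_3a below 0.01 m and angle between the x axis of bar_5 and the y axis of jig, either way round below 0.15 rad) or (distance between bar_5 and place_3b below 0.01 m and angle between the x axis of bar_5 and the y axis of jig, either way round below 0.15 rad)) and contact force between each of bar_1, bar_2, bar_3, bar_4, bar_5 and the fingers below 0.1 N), for 0.2 s.
2. the wedge sits loosely in the channel mouth, let go (angle between the x axis of wedge and the x axis of jig, either way round below 0.12 rad and y of wedge in the frame of jig between 0.055 and 0.085 m and z of wedge in the frame of jig between 0.006 and 0.016 m and x of wedge in the frame of jig between -0.115 and -0.055 m and contact force between wedge and the fingers below 0.1 N), for 0.2 s.
3. the hammer presses the wedge home while the jaw grips the bars (angle between the x axis of wedge and the x axis of jig, either way round below 0.12 rad and y of wedge in the frame of jig between 0.055 and 0.085 m and z of wedge in the frame of jig between 0.006 and 0.016 m and x of wedge in the frame of jig between -0.046 and -0.01 m and value of joint jaw above 0.0045 m and (contact force between jaw and bar_1 above 2.5 N or contact force between jaw and bar_2 above 2.5 N or contact force between jaw and bar_3 above 2.5 N or contact force between jaw and bar_4 above 2.5 N or contact force between jaw and bar_5 above 2.5 N) and contact force between hammer and wedge above 1 N), for 0.02 s.
At the end, for the whole second after the job is handed in: All bars stacked crosswise in the jig within 10 mm of its places and 0.15 rad; wedge in line in the channel, no more than about 10 mm short of tight, and jaw closed over 4.5 mm; hammer lying flat on the bench clear of jig and wedge; bystanders within 20 mm of their starts (((distance between bar_1 and place_1a below 0.01 m and angle between the x axis of bar_1 and the y axis of jig, either way round below 0.15 rad) or (distance between bar_1 and place_1b below 0.01 m and angle between the x axis of bar_1 and the y axis of jig, either way round below 0.15 rad) or (distance between bar_1 and place_2a below 0.01 m and angle between the x axis of bar_1 and the x axis of jig, either way round below 0.15 rad) or (distance between bar_1 and place_2b below 0.01 m and angle between the x axis of bar_1 and the x axis of jig, either way round below 0.15 rad) or (distance between bar_1 and place_3a below 0.01 m and angle between the x axis of bar_1 and the y axis of jig, either way round below 0.15 rad) or (distance between bar_1 and place_3b below 0.01 m and angle between the x axis of bar_1 and the y axis of jig, either way round below 0.15 rad)) and linear speed of each of bar_1, bar_2, bar_3, bar_4, bar_5 below 0.03 m/s and ((distance between bar_2 and place_1a below 0.01 m and angle between the x axis of bar_2 and the y axis of jig, either way round below 0.15 rad) or (distance between bar_2 and place_1b below 0.01 m and angle between the x axis of bar_2 and the y axis of jig, either way round below 0.15 rad) or (distance between bar_2 and place_2a below 0.01 m and angle between the x axis of bar_2 and the x axis of jig, either way round below 0.15 rad) or (distance between bar_2 and place_2b below 0.01 m and angle between the x axis of bar_2 and the x axis of jig, either way round below 0.15 rad) or (distance between bar_2 and place_3a below 0.01 m and angle between the x axis of bar_2 and the y axis of jig, either way round below 0.15 rad) or (distance between bar_2 and place_3b below 0.01 m and angle between the x axis of bar_2 and the y axis of jig, either way round below 0.15 rad)) and ((distance between bar_3 and place_1a below 0.01 m and angle between the x axis of bar_3 and the y axis of jig, either way round below 0.15 rad) or (distance between bar_3 and place_1b below 0.01 m and angle between the x axis of bar_3 and the y axis of jig, either way round below 0.15 rad) or (distance between bar_3 and place_2a below 0.01 m and angle between the x axis of bar_3 and the x axis of jig, either way round below 0.15 rad) or (distance between bar_3 and place_2b below 0.01 m and angle between the x axis of bar_3 and the x axis of jig, either way round below 0.15 rad) or (distance between bar_3 and place_3a below 0.01 m and angle between the x axis of bar_3 and the y axis of jig, either way round below 0.15 rad) or (distance between bar_3 and place_3b below 0.01 m and angle between the x axis of bar_3 and the y axis of jig, either way round below 0.15 rad)) and ((distance between bar_4 and place_1a below 0.01 m and angle between the x axis of bar_4 and the y axis of jig, either way round below 0.15 rad) or (distance between bar_4 and place_1b below 0.01 m and angle between the x axis of bar_4 and the y axis of jig, either way round below 0.15 rad) or (distance between bar_4 and place_2a below 0.01 m and angle between the x axis of bar_4 and the x axis of jig, either way round below 0.15 rad) or (distance between bar_4 and place_2b below 0.01 m and angle between the x axis of bar_4 and the x axis of jig, either way round below 0.15 rad) or (distance between bar_4 and place_3a below 0.01 m and angle between the x axis of bar_4 and the y axis of jig, either way round below 0.15 rad) or (distance between bar_4 and place_3b below 0.01 m and angle between the x axis of bar_4 and the y axis of jig, either way round below 0.15 rad)) and ((distance between bar_5 and place_1a below 0.01 m and angle between the x axis of bar_5 and the y axis of jig, either way round below 0.15 rad) or (distance between bar_5 and place_1b below 0.01 m and angle between the x axis of bar_5 and the y axis of jig, either way round below 0.15 rad) or (distance between bar_5 and place_2a below 0.01 m and angle between the x axis of bar_5 and the x axis of jig, either way round below 0.15 rad) or (distance between bar_5 and place_2b below 0.01 m and angle between the x axis of bar_5 and the x axis of jig, either way round below 0.15 rad) or (distance between bar_5 and place_3a below 0.01 m and angle between the x axis of bar_5 and the y axis of jig, either way round below 0.15 rad) or (distance between bar_5 and place_3b below 0.01 m and angle between the x axis of bar_5 and the y axis of jig, either way round below 0.15 rad)) and angle between the x axis of wedge and the x axis of jig, either way round below 0.12 rad and y of wedge in the frame of jig between 0.055 and 0.085 m and z of wedge in the frame of jig between 0.006 and 0.016 m and x of wedge in the frame of jig between -0.046 and -0.01 m and value of joint jaw above 0.0045 m and height (world z) of hammer below 0.015 m and angle between hammer's own z axis and vertical below 0.15 rad and linear speed of hammer below 0.02 m/s and contact force between hammer and wedge below 0.1 N and contact force between hammer and jig below 0.1 N and distance of each of transformer, bottle, flux_tin from where it was at the start of the episode below 0.02 m); the robot touches nothing.
It fails at once if the wedge is pushed by the fingers or arm beyond its loose seat (angle between the x axis of wedge and the x axis of jig, either way round below 0.12 rad and y of wedge in the frame of jig between 0.055 and 0.085 m and z of wedge in the frame of jig between 0.006 and 0.016 m and x of wedge in the frame of jig between -0.05 and 0.1 m and (contact force between wedge and the fingers above 1 N or contact force between wedge and the arm above 1 N)).
It fails at once if a bystander is knocked away (distance of any of transformer, bottle, flux_tin from where it was at the start of the episode above 0.05 m).
Of bar_1, bar_2, bar_3, bar_4, bar_5 only 3 to 5 are there at a start; the rules pass over those that are not, and their reading is None.
At some moment in a run one of hammer may be knocked a few centimetres aside while the robot is not near it.
Once in a run the grip may slacken for a moment while it holds something.
It also fails if it takes over 210 s, if anything falls off the work surface, if the arm or the gripper's body presses on something with over 40 N, if the wrist force passes 120 N, or if a joint passes its speed limit or range.

## Working session

There is one attempt and no reset: what is moved stays moved. The work goes in short steps, Python scripts to look and compute and a tool call to move; the robot and the scene stay as the last step left them, time stands still between calls to the robot, and variables do not carry over. Pictures are saved under pics/ and viewed, at most 14 in all, crops included, and the job is handed in when it is done.

Besides the shell and the picture viewer there is one more tool, called after "Request:" in YAML: its name, and indented under it one key for each argument. apply_moves: Moves the arm, as the interface text tells. Its arguments: {"type":"object","properties":{"steps":{"type":"array","items":{"type":"object","properties":{"claw":{"type":"number"},"slide":{"type":"array","items":{"type":"number"}},"rot":{"type":"array","items":{"type":"number"}}}}},"grip_force":{"type":"number"}},"required":["steps"]}

```bash
ls; mkdir -p pics
cat > h.py <<'E'
import numpy as np,cv2
from cell import env,cams
from scipy.spatial.transform import Rotation as Ro
def ray(name,uv,st=None):
    i=cams.camera_info(name);K=np.array(i["mtx"])
    d=np.linalg.inv(K)@np.array([uv[0],uv[1],1.])
    if name=="wrist":
        T=np.array(i["tool_from_camera"]);R=Ro.from_euler('xyz',st["tcp_rot"]).as_matrix()
        return R@T[:3,3]+np.array(st["eef_pos"]),R@T[:3,:3]@d
    R=np.array(i["R"]);t=np.array(i["t"]);return -R.T@t,R.T@d
def onz(name,uv,z,st=None):
    o,d=ray(name,uv,st);return o+d*(z-o[2])/d[2]
def proj(name,X,st=None):
    i=cams.camera_info(name);K=np.array(i["mtx"]);X=np.array(X,float)
    if name=="wrist":
        T=np.array(i["tool_from_camera"]);R=Ro.from_euler('xyz',st["tcp_rot"]).as_matrix()
        c=T[:3,:3].T@(R.T@(X-np.array(st["eef_pos"]))-T[:3,3])
    else: c=np.array(i["R"])@X+np.array(i["t"])
    p=K@c;return p[:2]/p[2]
def snap(name,fn=None):
    st=env.read_state();im=cv2.cvtColor(np.array(cams.get_image(name)),cv2.COLOR_RGB2BGR)
    if fn:cv2.imwrite("pics/"+fn+".png",im)
    return st,im
E
python3 - <<'E'
from h import *
print(env.read_state())
for n in("scene","side","wrist"):
    snap(n,n+"0");print(n,cams.camera_info(n))
E
```

```text
pics
{'time_s': 0.0, 'joint_pos': array([ 1.15000658e+00,  2.13372905e-01, -3.50456650e-02,  1.32351444e+00,
        1.83631030e-05,  1.57079989e+00]), 'joint_vel': array([-0.00191195,  0.00046726, -0.0001613 , -0.00107098,  0.00124122,
        0.00047043]), 'joint_torque': array([ 5.67122624e-03, -6.86166859e+01,  4.87117875e+01,  1.74871803e-02,
        5.15530210e-04,  2.18708482e-05]), 'eef_pos': array([0.20408456, 0.45604963, 0.20741315]), 'tcp_rot': array([-3.14045597e+00, -1.83590397e-05,  2.72079933e+00]), 'contact_force': array([ 1.12730787,  0.25220275, -0.33245453]), 'wrist_torque': array([ 0.02262648, -0.02532554, -0.02289113]), 'finger_force': 0.0, 'opening': 0.08520410552580247}
scene {'mtx': array([[476.83982275,   0.        , 316.75540014],
       [  0.        , 476.83982275, 244.43101896],
       [  0.        ,   0.        ,   1.        ]]), 'R': array([[-0.8521608 , -0.52308548,  0.01426739],
       [-0.36126922,  0.56838306, -0.73920582],
       [ 0.37855849, -0.63507659, -0.67332844]]), 't': array([0.4697256 , 0.23416732, 1.36005192])}
side {'mtx': array([[600.041
[... 174 characters left out ...]
718,  0.00366235],
       [-0.1648978 , -0.57084482, -0.80432886],
       [ 0.22913432,  0.77100959, -0.5941731 ]]), 't': array([-0.51789086,  0.14890268,  1.6428909 ])}
wrist {'mtx': array([[372.35208643,   0.        , 320.91498374],
       [  0.        , 372.35208643, 242.60749694],
       [  0.        ,   0.        ,   1.        ]]), 'tool_from_camera': array([[ 2.48014318e-04, -9.58591787e-01, -2.84783644e-01,
         7.21510960e-02],
       [ 9.99999815e-01,  7.95267751e-05,  6.03196713e-04,
        -7.43246416e-04],
       [-5.55571491e-04, -2.84783741e-01,  9.58591630e-01,
        -1.66158035e-01],
       [ 0.00000000e+00,  0.00000000e+00,  0.00000000e+00,
         1.00000000e+00]])}
```

View pics/scene0.png

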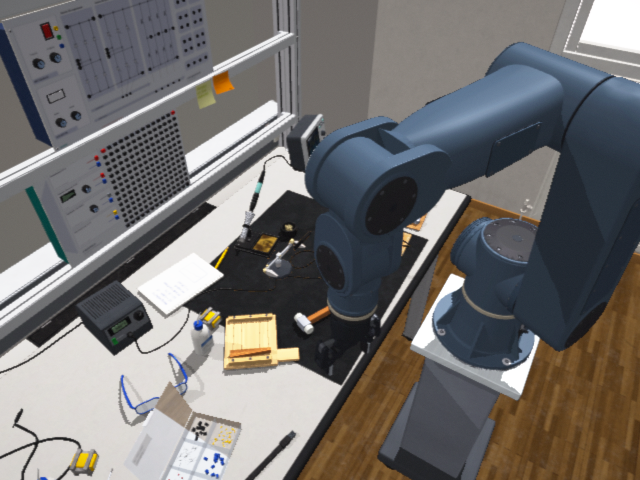

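View pics/side0.png

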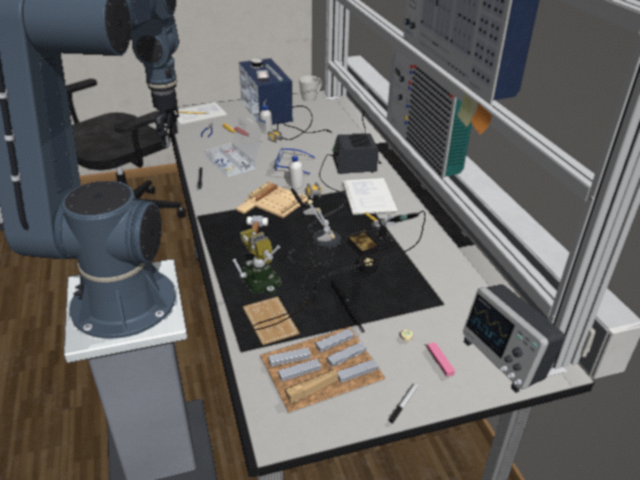

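View pics/wrist0.png

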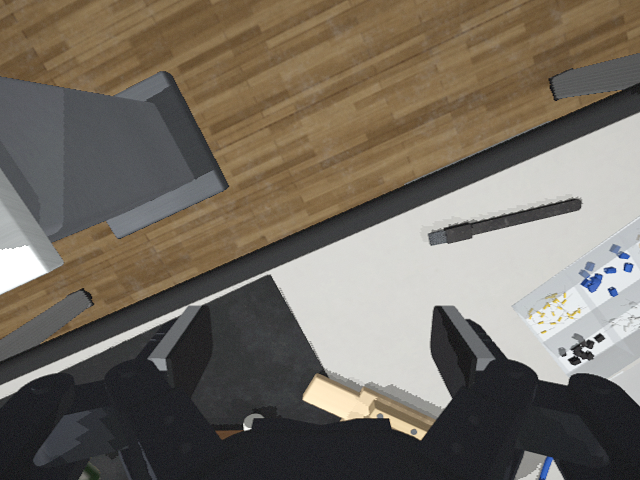

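The scene view shows the jig at (250,340) and the hammer head at (303,322). The side view shows five bars (around (290,355), (335,340), (300,369), (347,355), (358,371)) and the wedge at (313,386) on the stock board; the pink bar at (440,358) is a decoy.

Run:
```python
from h import *
im=cv2.imread("pics/side0.png")
for p,z in [((290,355),.02),((335,340),.02),((300,369),.02),((347,355),.02),((358,371),.02),((287,394),.028),((338,377),.028),((275,200),.01),((258,222),.02),((406,335),.014)]: print(p,onz("side",p,z).round(3))
for p in [(250,340),(303,322),(328,312),(298,354),(228,372),(226,316),(276,314)]: print(p,onz("scene",p,.01).round(3))
a=cv2.resize(im[320:410,250:390],None,fx=5,fy=5,interpolation=cv2.INTER_CUBIC)
cv2.imwrite("pics/c1.png",a)
b=cv2.imread("pics/scene0.png");cv2.imwrite("pics/c2.png",cv2.resize(b[290:390,190:350],None,fx=5,fy=5,interpolation=cv2.INTER_CUBIC))
```

```text
(290, 355) [ 0.385 -0.336  0.02 ]
(335, 340) [ 0.506 -0.318  0.02 ]
(300, 369) [ 0.396 -0.386  0.02 ]
(347, 355) [ 0.518 -0.375  0.02 ]
(358, 371) [ 0.526 -0.43   0.02 ]
(287, 394) [ 0.346 -0.457  0.028]
(338, 377) [ 0.472 -0.441  0.028]
(275, 200) [0.52  0.382 0.01 ]
(258, 222) [0.433 0.252 0.02 ]
(406, 335) [ 0.687 -0.346  0.014]
(250, 340) [0.524 0.393 0.01 ]
(303, 322) [0.435 0.264 0.01 ]
(328, 312) [0.394 0.195 0.01 ]
(298, 354) [0.388 0.361 0.01 ]
(228, 372) [0.511 0.503 0.01 ]
(226, 316) [0.633 0.363 0.01 ]
(276, 314) [0.516 0.281 0.01 ]
```

View pics/c2.png

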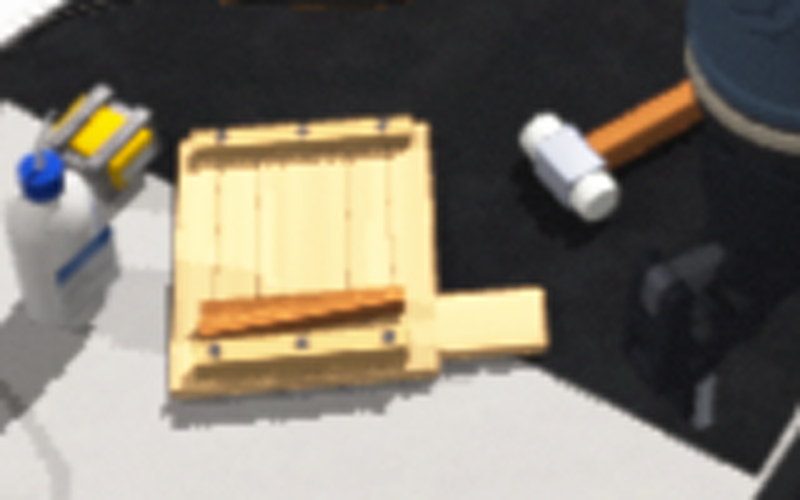

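The crop shows the jig with its tongue pointing towards the robot (crop right, ~(545,320)), the stop at the top, and the jaw (orange) and cheek at the bottom. The hammer head is at ~(570,165), with its handle running to the upper right. Next I move over the jig for a wrist view.

Request:
apply_moves:
  steps:
    - {"claw": 0,"slide": [0,0,0.06]}
    - {"claw": 0,"slide": [0.06,0,0.1]}
    - {"claw": 0,"slide": [0.12,-0.02,0.12]}
    - {"claw": 0,"slide": [0.18,-0.05,0.12]}
    - {"claw": 0,"slide": [0.24,-0.07,0.12]}

```text
invalid input
```

Request:
apply_moves:
  steps:
    - {"claw": 0,"slide": [0.06,0,0]}
    - {"claw": 0,"slide": [0.1,0,0]}
    - {"claw": 0,"slide": [0.1,0,0]}
    - {"claw": 0,"slide": [0.1,0,0]}

```text
invalid input
```

Run:
```python
from h import *
st,im=snap("wrist","w1");print(st["eef_pos"],st["tcp_rot"],st["joint_pos"],st["time_s"])
```

```text
[0.20411665 0.45612027 0.20755167] [-3.14075350e+00  8.64384102e-06  2.72084136e+00] [ 1.15002406e+00  2.13215419e-01 -3.48948871e-02  1.32352517e+00
 -8.66144544e-06  1.57077535e+00] 0.15
```

View pics/w1.png

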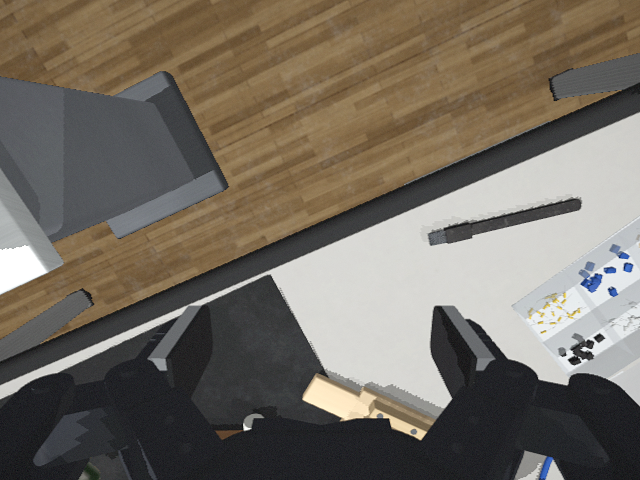

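Both moves were refused because rows need all the fields, so nothing moved. The picture is unchanged.

Request:
apply_moves:
  steps:
    - {"claw": 0,"slide": [0,0,0.06],"rot": [0,0,0]}
    - {"claw": 0,"slide": [0.06,0,0.1],"rot": [0,0,0]}
    - {"claw": 0,"slide": [0.12,-0.02,0.12],"rot": [0,0,0]}
    - {"claw": 0,"slide": [0.18,-0.05,0.12],"rot": [0,0,0]}
    - {"claw": 0,"slide": [0.24,-0.07,0.12],"rot": [0,0,0]}

```text
time_s: 0.7
eef_pos: [0.3849, 0.4042, 0.3045]
tcp_rot: [3.14, 0.0, 2.721]
contact_force: [-0.7, 0.3, -0.0]
opening: 0.0858
finger_force: 0.0
```

Request:
apply_moves:
  steps:
    - {"claw": 0,"slide": [0.06,0,0],"rot": [0,0,0]}
    - {"claw": 0,"slide": [0.1,0,0],"rot": [0,0,0]}
    - {"claw": 0,"slide": [0.1,0,0],"rot": [0,0,0]}
    - {"claw": 0,"slide": [0.1,0,0],"rot": [0,0,0]}

```text
time_s: 1.1
eef_pos: [0.4636, 0.4048, 0.303]
tcp_rot: [-3.141, -0.001, 2.72]
contact_force: [0.4, -0.3, 0.0]
opening: 0.0853
finger_force: 0.0
```

Run:
```python
from h import *
import json
st,im=snap("wrist","w2");print(st["eef_pos"],st["tcp_rot"],st["joint_pos"],st["time_s"])
json.dump({k:list(st[k]) for k in("eef_pos","tcp_rot")},open("w2.json","w"))
```

```text
[0.46363046 0.40484653 0.30297344] [-3.14061719e+00 -6.09442599e-04  2.71977587e+00] [7.17734671e-01 5.01336581e-01 6.19009982e-01 1.68961064e+00
 1.45898383e-04 1.13955108e+00] 1.1
```

View pics/w2.png

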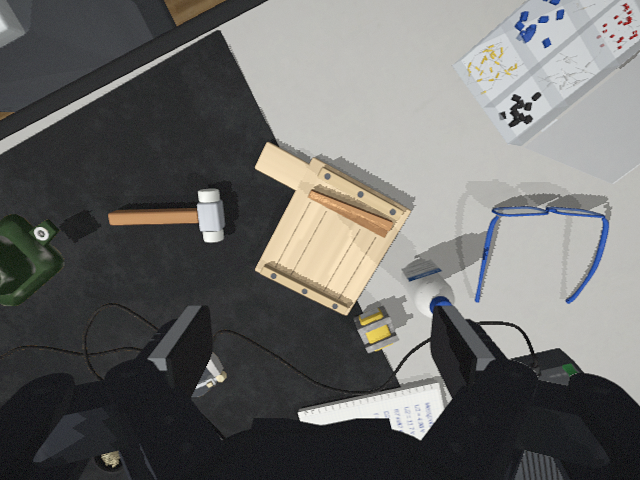

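The wrist view shows the jig: base corners ~(256,268), (348,315), (410,208), tongue end (268,142)–(255,170), stop along the bottom, jaw (orange) at ~(350,212). The hammer head is at (210,215), with its handle running left to (110,218).

```bash
cat > m.py <<'E'
from h import *
import json
im=cv2.imread("pics/w2.png");st=json.load(open("w2.json"))
h=cv2.cvtColor(im,cv2.COLOR_BGR2HSV)
m=cv2.inRange(h,(10,50,120),(30,150,255));m[330:]=0
m[:, :240]=0
m=cv2.morphologyEx(m,cv2.MORPH_OPEN,np.ones((3,3)))
cs,_=cv2.findContours(m,cv2.RETR_EXTERNAL,cv2.CHAIN_APPROX_NONE)
c=max(cs,key=cv2.contourArea)
for p in cv2.approxPolyDP(c,4,True)[:,0]: print(p,onz("wrist",p,.01,st).round(4),onz("wrist",p,.022,st).round(4)[:2])
# jaw orange
m=cv2.inRange(h,(5,100,80),(20,255,255));m[330:]=0
cs,_=cv2.findContours(m,cv2.RETR_EXTERNAL,cv2.CHAIN_APPROX_NONE)
for c in cs:
  if cv2.contourArea(c)>150:
    print("orange",cv2.contourArea(c));
    for p in cv2.approxPolyDP(c,2.5,True)[:,0]: print(p,onz("wrist",p,.024,st).round(4))
m=cv2.inRange(h,(0,0,170),(180,60,255));m[:170]=0;m[260:]=0;m[:,:180]=0;m[:,240:]=0
cs,_=cv2.findContours(m,cv2.RETR_EXTERNAL,cv2.CHAIN_APPROX_NONE)
for c in cs:
  if cv2.contourArea(c)>50: print("white",cv2.minAreaRect(c),onz("wrist",cv2.minAreaRect(c)[0],.013,st))
a=cv2.resize(im[130:325,235:425],None,fx=3,fy=3,interpolation=cv2.INTER_CUBIC);cv2.imwrite("pics/c3.png",a)
E
python3 m.py
```

```text
[266 143] [0.382  0.3689 0.01  ] [0.3824 0.3706]
[255 168] [0.4028 0.3436 0.01  ] [0.4027 0.3459]
[295 191] [0.448  0.3759 0.01  ] [0.4467 0.3775]
[255 270] [0.5206 0.2835 0.01  ] [0.5174 0.2874]
[270 277] [0.5375 0.2971 0.01  ] [0.5339 0.3007]
[267 263] [0.5183 0.3022 0.01  ] [0.5152 0.3057]
[339 296] [0.6    0.3695 0.01  ] [0.5947 0.3712]
[347 306] [0.6179 0.3735 0.01  ] [0.6122 0.3751]
[337 303] [0.6083 0.3629 0.01  ] [0.6028 0.3648]
[337 311] [0.6193 0.3582 0.01  ] [0.6135 0.3602]
[347 314] [0.629  0.3689 0.01  ] [0.6229 0.3705]
[410 210] [0.5286 0.4973 0.01  ] [0.5251 0.4956]
[315 158] [0.4218 0.415  0.01  ] [0.4212 0.4154]
[308 164] [0.4248 0.4043 0.01  ] [0.4241 0.4051]
orange 1212.0
[197 222] [0.4317 0.2517 0.024 ]
[195 208] [0.4155 0.2581 0.024 ]
[117 210] [0.3788 0.1704 0.024 ]
[108 214] [0.3786 0.1576 0.024 ]
[110 224] [0.3902 0.1529 0.024 ]
orange 1105.5
[308 196] [0.4583 0.3894 0.024 ]
[382 236] [0.5412 0.4523 0.024 ]
[391 227] [0.535  0.4666 0.024 ]
[392 222] [0.5296 0.47   0.024 ]
[317 191] [0.4572 0.4018 0.024 ]
[311 190] [0.4532 0.3957 0.024 ]
orange 764.5
[164   1] [0.2103 0.3377 0.024 ]
[178  25] [0.2357 0.3397 0.024 ]
[225   0] [0.2356 0.3964 0.024 ]
white ((208.42311096191406, 222.3846435546875), (39.07093811035156, 19.349416732788086), 82.87498474121094) [0.43887737 0.26005989 0.013     ]
white ((207.0, 196.5), (11.0, 18.0), 90.0) [0.40942408 0.27442795 0.013     ]
```

View pics/c3.png

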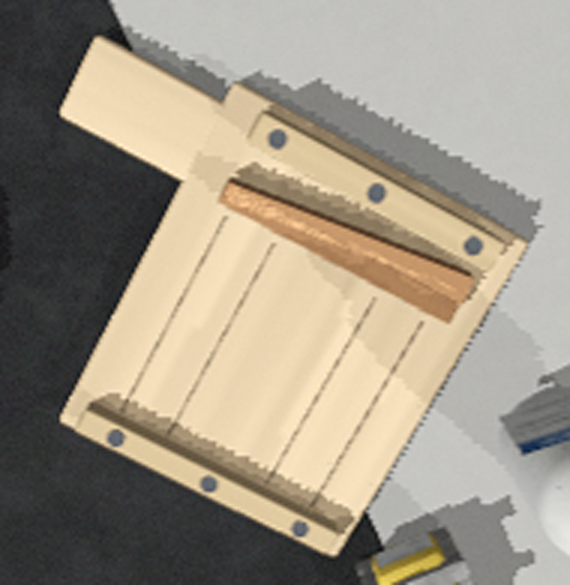

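The crop gives clear landmarks: base corners (crop (60,420), (332,557), (528,242), (232,84)), scribed-line tops (226,217), (274,243), (375,298), (422,323), and the jaw front top edge (218,203)–(450,322). I fit the jig pose from these.

```bash
cat > m2.py <<'E'
from h import *
import json
from scipy.optimize import least_squares
st=json.load(open("w2.json"))
P=lambda c,z:onz("wrist",(c[0]/3+235-1/3,c[1]/3+130-1/3),z,st)[:2]
ob=[((60,420),.01,-.07,'a'),((332,557),.01,.07,'a'),((528,242),.01,.07,'b'),((232,84),.01,-.07,'b'),
((226,217),.01,-.047,'l'),((274,243),.01,-.025,'l'),((375,298),.01,.025,'l'),((422,323),.01,.047,'l'),
((122,412),.01,-.047,None),((170,433),.01,-.025,None),((268,481),.01,.025,None),((316,505),.01,.047,None),
((218,203),.024,None,.055),((450,322),.024,None,.055),((96,37),.01,-.127,None),((61,113),.01,-.127,None)]
W=[P(c,z) for c,z,_,_ in ob]
def loc(p):
  c,s=np.cos(p[2]),np.sin(p[2]);R=np.array([[c,s],[-s,c]])
  return [R@(w-p[:2]) for w in W]
def f(p):
  r=[]
  for (c,z,x,y),l in zip(ob,loc(p)):
    if x is not None:r.append(l[0]-x)
    yy={'a':p[3],'b':p[3]+.166,'l':None,None:None}.get(y,y)
    if yy is not None:r.append(l[1]-yy)
  return np.array(r)
s=least_squares(f,[.52,.38,.65,-.066],loss='soft_l1',f_scale=.002);print(s.x,np.degrees(s.x[2]),(f(s.x)*1000).round(1))
for o,l in zip(ob,loc(s.x)):print(o,(l*1000).round(1))
# verify with scene camera: predicted corners
x0,y0,a,ym=s.x
for x,y in [(-.07,ym),(.07,ym),(.07,ym+.166),(-.07,ym+.166),(-.127,.07)]:
  print(proj("scene",[x0+np.cos(a)*x-np.sin(a)*y,y0+np.sin(a)*x+np.cos(a)*y,.01]).round(1))
E
python3 m2.py
```

```text
[ 0.53511214  0.37780726  0.65818477 -0.06728973] 37.71120924849157 [ 0.2  1.8 -2.2 -0.  -1.1 -0.1 -0.3 -1.4 -0.3  0.5 -0.5  0.7 -0.5  0.5
 -0.7  1.8 -0.7  0.7  0.6  1.1]
((60, 420), 0.01, -0.07, 'a') [-69.8 -65.5]
((332, 557), 0.01, 0.07, 'a') [ 67.8 -67.3]
((528, 242), 0.01, 0.07, 'b') [68.9 98.6]
((232, 84), 0.01, -0.07, 'b') [-70.3  97.3]
((226, 217), 0.01, -0.047, 'l') [-47.3  48.4]
((274, 243), 0.01, -0.025, 'l') [-24.5  48.1]
((375, 298), 0.01, 0.025, 'l') [24.5 47.4]
((422, 323), 0.01, 0.047, 'l') [47.7 47.4]
((122, 412), 0.01, -0.047, None) [-47.5 -49.4]
((170, 433), 0.01, -0.025, None) [-24.5 -48.2]
((268, 481), 0.01, 0.025, None) [ 24.3 -48.1]
((316, 505), 0.01, 0.047, None) [ 48.8 -48.2]
((218, 203), 0.024, None, 0.055) [-53.6  54.3]
((450, 322), 0.024, None, 0.055) [53.9 55.7]
((96, 37), 0.01, -0.127, None) [-126.4   88. ]
((61, 113), 0.01, -0.127, None) [-125.9   54.6]
[274.5 313.5]
[225.3 317.2]
[223.2 367.3]
[277.2 362.7]
[298.1 351.8]
```

Jig pose found: (0.535, 0.378), yaw 37.7°, with residuals ≤2 mm and agreement with the scene camera. Next, the stock board.

Request:
apply_moves:
  steps:
    - {"claw": 0,"slide": [0,-0.06,0],"rot": [0,0,0]}
    - {"claw": 0,"slide": [0,-0.12,0],"rot": [0,0,0]}
    - {"claw": 0,"slide": [0,-0.18,0],"rot": [0,0,0]}
    - {"claw": 0,"slide": [0,-0.24,0],"rot": [0,0,0]}
    - {"claw": 0,"slide": [0,-0.3,0],"rot": [0,0,0]}

```text
time_s: 1.65
eef_pos: [0.4617, 0.1639, 0.3043]
tcp_rot: [3.141, 0.001, 2.723]
contact_force: [0.8, -0.9, 0.7]
opening: 0.0857
finger_force: 0.0
```

Request:
apply_moves:
  steps:
    - {"claw": 0,"slide": [0,-0.06,0],"rot": [0,0,0]}
    - {"claw": 0,"slide": [0,-0.12,0],"rot": [0,0,0]}
    - {"claw": 0,"slide": [0,-0.18,0],"rot": [0,0,0]}
    - {"claw": 0,"slide": [0,-0.24,0],"rot": [0,0,0]}
    - {"claw": 0,"slide": [0,-0.3,0],"rot": [0,0,0]}

```text
time_s: 2.15
eef_pos: [0.4622, -0.0758, 0.3044]
tcp_rot: [3.141, 0.001, 2.722]
contact_force: [1.0, 0.3, 0.7]
opening: 0.0851
finger_force: 0.0
```

Request:
apply_moves:
  steps:
    - {"claw": 0,"slide": [0,-0.06,0],"rot": [0,0,0]}
    - {"claw": 0,"slide": [0,-0.12,0],"rot": [0,0,0]}
    - {"claw": 0,"slide": [0,-0.18,0],"rot": [0,0,0]}
    - {"claw": 0,"slide": [0,-0.24,0],"rot": [0,0,0]}
    - {"claw": 0,"slide": [0,-0.3,0],"rot": [0,0,0]}

```text
time_s: 2.65
eef_pos: [0.4628, -0.3156, 0.3046]
tcp_rot: [-3.142, 0.001, 2.722]
contact_force: [1.3, 0.3, 0.4]
opening: 0.0853
finger_force: 0.0
```

Request:
apply_moves:
  steps:
    - {"claw": 0,"slide": [0,-0.06,0],"rot": [0,0,0]}
    - {"claw": 0,"slide": [0,-0.06,0],"rot": [0,0,0]}
    - {"claw": 0,"slide": [0,-0.06,0],"rot": [0,0,0]}

```text
time_s: 2.95
eef_pos: [0.4631, -0.3626, 0.3037]
tcp_rot: [3.141, -0.0, 2.72]
contact_force: [-0.1, 0.7, 0.6]
opening: 0.0853
finger_force: 0.0
```

Run:
```python
from h import *
import json
st,im=snap("wrist","w3");print(st["eef_pos"],st["tcp_rot"],st["joint_pos"],st["time_s"])
json.dump({k:list(st[k]) for k in("eef_pos","tcp_rot")},open("w3.json","w"))
```

```text
[ 0.46311888 -0.36259602  0.30370512] [ 3.14127376e+00 -2.11899780e-04  2.72031139e+00] [-6.64402883e-01  4.27932997e-01  5.05955921e-01  1.64910169e+00
  2.58501935e-04 -2.43121625e-01] 2.95
```

View pics/w3.png

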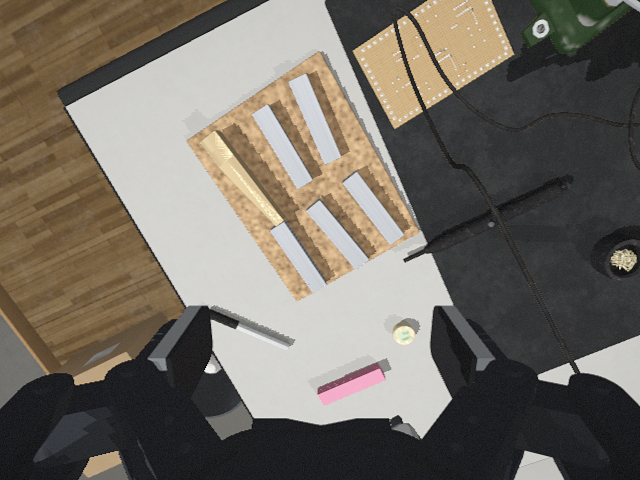

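Five grey bars are on the board, near (282,145), (317,119), (299,257), (338,233), (373,206). The wedge runs from (212,135) to (280,222). Now segmenting them.

```bash
cat > m3.py <<'E'
from h import *
import json
im=cv2.imread("pics/w3.png");st=json.load(open("w3.json"))
hh=cv2.cvtColor(im,cv2.COLOR_BGR2HSV)
def show(m,z,amin,n):
  m=cv2.morphologyEx(m,cv2.MORPH_OPEN,np.ones((3,3)))
  cs,_=cv2.findContours(m,cv2.RETR_EXTERNAL,cv2.CHAIN_APPROX_NONE)
  for c in cs:
    if cv2.contourArea(c)<amin: continue
    w=np.array([onz("wrist",p,z,st)[:2] for p in c[:,0]],np.float32)
    r=cv2.minAreaRect(w*1000);b=cv2.boxPoints(r)
    e=[b[1]-b[0],b[2]-b[1]];l=max(e,key=np.linalg.norm);a=np.degrees(np.arctan2(l[1],l[0]))%180
    print(n,c[:,0].mean(0).round(),"c",np.round(r[0],1),"size",np.round(r[1],1),"ang",a.round(1))
    if n=="wedge": 
      for p in cv2.approxPolyDP(c,2.5,True)[:,0]: print(p,(onz("wrist",p,z,st)*1000).round(1))
B=np.zeros_like(hh[:,:,0]);cv2.fillPoly(B,[np.array([(192,142),(318,52),(418,233),(298,300)])],255)
g=cv2.inRange(hh,(90,10,120),(140,90,255))&B
show(g,.02,300,"bar")
w=cv2.inRange(hh,(18,70,140),(30,150,255))&B;w[:,290:]=0
show(w,.028,200,"wedge")
print([hh[p[1],p[0]] for p in [(282,145),(317,119),(245,180),(215,140),(300,250),(300,200)]])
E
python3 m3.py
```

```text
bar [376. 217.] c [ 513.8 -311. ] size [83.  17.8] ang 14.7
wedge [249. 180.] c [ 412.3 -432.4] size [66.5 10.3] ang 15.5
[230 158] [ 380.4 -441.5   28. ]
[228 162] [ 383.4 -445.7   28. ]
[268 202] [ 444.6 -424.2   28. ]
[236 158] [ 383.2 -435.1   28. ]
wedge [214. 149.] c [ 365.2 -454.5] size [18.9 36.7] ang 179.6
[211 133] [ 346.9 -448.1   28. ]
[202 145] [ 354.3 -463.9   28. ]
[217 165] [ 381.2 -459.1   28. ]
[222 165] [ 383.6 -453.7   28. ]
[223 161] [ 380.  -450.5   28. ]
[217 154] [ 370.2 -453.    28. ]
[222 149] [ 367.6 -445.1   28. ]
[216 148] [ 363.8 -450.9   28. ]
[214 133] [ 348.3 -445.    28. ]
[array([109,   9, 219], dtype=uint8), array([109,   9, 217], dtype=uint8), array([ 19,  70, 222], dtype=uint8), array([ 21,  63, 238], dtype=uint8), array([107,  11, 218], dtype=uint8), array([ 16,  94, 195], dtype=uint8)]
```

```bash
python3 - <<'E'
s=open('m3.py').read()
s=s.replace("(90,10,120),(140,90,255)","(0,0,205),(180,30,255)").replace("(18,70,140),(30,150,255)","(17,35,205),(30,85,255)").replace(";w[:,290:]=0",";w[:,290:]=0;w=cv2.morphologyEx(w,cv2.MORPH_CLOSE,np.ones((7,7)))")
open('m3.py','w').write(s)
E
python3 m3.py
python3 - <<'E'
import cv2
im=cv2.imread('pics/w3.png');cv2.imwrite('pics/c4.png',cv2.resize(im[45:305,180:425],None,fx=2.3,fy=2.3,interpolation=cv2.INTER_CUBIC))
E
```

```text
bar [298. 258.] c [ 526.3 -423.1] size [99.3 20.8] ang 8.1
bar [337. 236.] c [ 519.7 -365.3] size [99.4 20.9] ang 15.3
bar [373. 209.] c [ 506.2 -311.9] size [98.2 21. ] ang 14.1
bar [281. 147.] c [ 394.6 -382.1] size [98.5 21. ] ang 6.4
bar [315. 119.] c [ 382.5 -334.4] size [98.9 20.8] ang 0.0
wedge [239. 179.] c [ 411.9 -446. ] size [129.1  31.7] ang 11.2
[201 143] [ 351.9 -463.9   28. ]
[206 163] [ 374.  -469.6   28. ]
[217 164] [ 380.2 -458.5   28. ]
[224 173] [ 392.7 -456.    28. ]
[224 180] [ 399.9 -459.9   28. ]
[236 185] [ 410.9 -449.7   28. ]
[249 199] [ 432.  -443.4   28. ]
[249 208] [ 441.8 -448.4   28. ]
[256 208] [ 445.2 -440.7   28. ]
[274 224] [ 471.9 -429.6   28. ]
[279 223] [ 473.2 -423.5   28. ]
[281 218] [ 468.6 -418.6   28. ]
[217 134] [ 350.7 -442.4   28. ]
[212 132] [ 346.4 -446.5   28. ]
[array([109,   9, 219], dtype=uint8), array([109,   9, 217], dtype=uint8), array([ 19,  70, 222], dtype=uint8), array([ 21,  63, 238], dtype=uint8), array([107,  11, 218], dtype=uint8), array([ 16,  94, 195], dtype=uint8)]
```

View pics/c4.png

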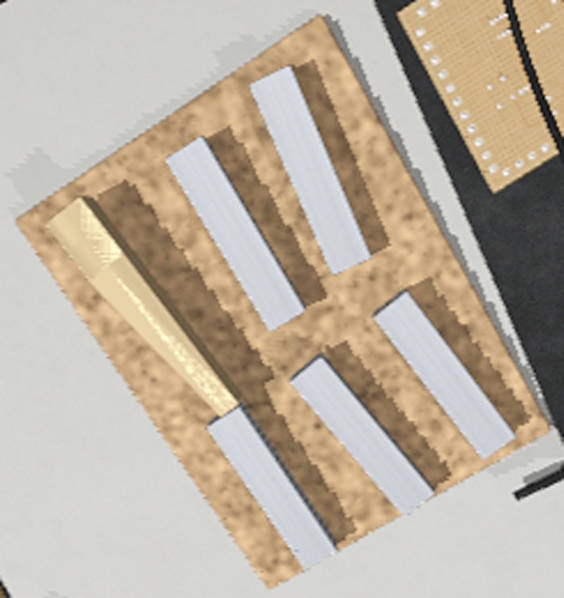

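All five bars are measured at 98–99 x 21 mm, as they should be. The wedge has its butt near (0.350,-0.455), its tip near (0.471,-0.424), and its straight side towards +y. Next I check where the bottle stands and approach bar b4.

Request:
apply_moves:
  steps:
    - {"claw": 0.5,"slide": [-0.03,-0.01,-0.06],"rot": [0,0,0.09]}
    - {"claw": 0.5,"slide": [-0.06,-0.02,-0.12],"rot": [0,0,0.18]}
    - {"claw": 0.5,"slide": [-0.0856,-0.0244,-0.18],"rot": [0,0,0.27]}
    - {"claw": 0.5,"slide": [-0.0856,-0.0244,-0.24],"rot": [0,0,0.339]}
    - {"claw": 0.5,"slide": [-0.0856,-0.0244,-0.29],"rot": [0,0,0.339]}

```text
time_s: 3.5
eef_pos: [0.3946, -0.3809, 0.0744]
tcp_rot: [-3.14, 0.002, -3.024]
contact_force: [1.5, -0.5, -0.7]
opening: 0.0428
finger_force: 0.0
```

Request:
apply_moves:
  steps:
    - {"claw": 0.5,"slide": [0,0,0],"rot": [0,0,0]}
    - {"claw": 0.5,"slide": [0,0,0],"rot": [0,0,0]}

```text
time_s: 3.7
eef_pos: [0.3955, -0.3814, 0.0765]
tcp_rot: [-3.141, 0.0, -3.029]
contact_force: [1.4, -1.2, 0.3]
opening: 0.0424
finger_force: 0.0
```

```bash
cat >> h.py <<'E'
J=np.array([.5351,.3778]);JA=np.radians(37.7)
def jw(x,y): c,s=np.cos(JA),np.sin(JA);return J+[c*x-s*y,s*x+c*y]
def wj(p): c,s=np.cos(JA),np.sin(JA);d=np.array(p[:2])-J;return np.array([c*d[0]+s*d[1],-s*d[0]+c*d[1]])
def go(x,y,z,yaw):
    st=env.read_state();p=st["eef_pos"];d=(np.array([x,y,z])-p)/.8
    a=(yaw-np.degrees(st["tcp_rot"][2])+180)%360-180
    print("from",p.round(4),"yaw",np.degrees(st["tcp_rot"][2]).round(1),"slide",d.round(4),"rot",round(a/90,4))
E
python3 - <<'E'
from h import *
import json
st=json.load(open("w2.json"))
for p,z in [((437,301),.149),((375,330),.036)]: w=onz("wrist",p,z,st);print(w.round(3),wj(w).round(3))
w=onz("scene",(197,327),.149);print(w,wj(w))
go(.3946,-.3821,.008,186.4);print(env.read_state()["opening"])
for x,y in [(-.036,.002),(.036,.002),(0,-.034),(0,.037),(-.036,.001)]: print(jw(x,y).round(4))
E
```

```text
[0.581 0.471 0.149] [0.093 0.046]
[0.652 0.397 0.036] [ 0.104 -0.056]
[0.5844838  0.50648656 0.149     ] [0.11776894 0.07162031]
from [ 0.3955 -0.3814  0.0765] yaw -173.5 slide [-0.0011 -0.0009 -0.0856] rot -0.0007
0.04237233736731443
[0.5054 0.3574]
[0.5624 0.4014]
[0.5559 0.3509]
[0.5125 0.4071]
[0.506  0.3566]
```

The bottle stands at about jig (0.10, 0.055), so I grip the bar for place 1b off-centre, away from it. Grasping b4.

Request:
apply_moves:
  steps:
    - {"claw": 0.6,"slide": [-0.026,-0.0036,0],"rot": [0,0,0]}
    - {"claw": 0.6,"slide": [-0.026,-0.0036,-0.04],"rot": [0,0,0]}
    - {"claw": 0.6,"slide": [-0.026,-0.0036,-0.0856],"rot": [0,0,0]}
    - {"claw": 0.6,"slide": [-0.026,-0.0036,-0.0856],"rot": [0,0,0]}
    - {"claw": 0.6,"slide": [-0.026,-0.0036,-0.0856],"rot": [0,0,0]}
  grip_force: 60

```text
time_s: 4.2
eef_pos: [0.3755, -0.3861, 0.009]
tcp_rot: [-3.14, 0.002, -3.029]
contact_force: [0.8, 0.7, 1.1]
opening: 0.0343
finger_force: 0.0
```

Request:
apply_moves:
  steps:
    - {"claw": 1,"slide": [0,0,0],"rot": [0,0,0]}
    - {"claw": 1,"slide": [0,0,0],"rot": [0,0,0]}
    - {"claw": 1,"slide": [0,0,0],"rot": [0,0,0]}
    - {"claw": 1,"slide": [0,0,0],"rot": [0,0,0]}
    - {"claw": 1,"slide": [0,0,0.02],"rot": [0,0,0]}

```text
time_s: 4.7
eef_pos: [0.3732, -0.3844, 0.0212]
tcp_rot: [3.139, -0.002, -3.03]
contact_force: [0.0, 0.2, 0.3]
opening: 0.0004
finger_force: 0.0
```

Run:
```python
from h import *
p=jw(.036,-.018);go(p[0],p[1],.3,307.7);go(p[0],p[1],.014,307.7);print(env.read_state()["opening"],env.read_state()["finger_force"])
```

```text
from [ 0.3732 -0.3844  0.0212] yaw -173.6 slide [0.2517 0.9625 0.3485] rot 1.3478
from [ 0.3732 -0.3844  0.0212] yaw -173.6 slide [ 0.2517  0.9625 -0.009 ] rot 1.3478
0.00041866757624957416 0.0
```

The fingers shut on nothing, so the bar slipped out or was missed. I raise and look.

Request:
apply_moves:
  steps:
    - {"claw": 0,"slide": [0,0,0.06],"rot": [0,0,0]}
    - {"claw": 0,"slide": [0,0,0.12],"rot": [0,0,0]}
    - {"claw": 0,"slide": [0.03,0,0.18],"rot": [0,0,0]}
    - {"claw": 0,"slide": [0.05,0,0.24],"rot": [0,0,0]}
    - {"claw": 0,"slide": [0.05,0,0.24],"rot": [0,0,0]}

```text
time_s: 5.2
eef_pos: [0.4172, -0.3868, 0.2203]
tcp_rot: [-3.135, 0.006, -3.029]
contact_force: [-0.9, -0.5, -0.8]
opening: 0.0722
finger_force: 0.0
```

```bash
cat > bars.py <<'E'
from h import *
import sys
def boards(fn):
  st,im=snap("wrist",fn);hh=cv2.cvtColor(im,cv2.COLOR_BGR2HSV)
  B=np.zeros_like(hh[:,:,0])
  Z=json.load(open("w3.json"))
  poly=[proj("wrist",onz("wrist",p,.004,Z),st) for p in [(192,142),(318,52),(418,233),(298,300)]]
  cv2.fillPoly(B,[np.array(poly).astype(int)],255)
  g=cv2.inRange(hh,(0,0,200),(180,30,255))&B;g=cv2.morphologyEx(g,cv2.MORPH_OPEN,np.ones((3,3)))
  cs,_=cv2.findContours(g,cv2.RETR_EXTERNAL,cv2.CHAIN_APPROX_NONE)
  for c in cs:
    if cv2.contourArea(c)<300: continue
    w=np.array([onz("wrist",p,.02,st)[:2] for p in c[:,0]],np.float32)
    r=cv2.minAreaRect(w*1000);b=cv2.boxPoints(r);l=max([b[1]-b[0],b[2]-b[1]],key=np.linalg.norm)
    print("bar",c[:,0].mean(0).round(),np.round(r[0],1),np.round(r[1],1),(np.degrees(np.arctan2(l[1],l[0]))%180).round(1))
import json
if __name__=="__main__": boards(sys.argv[1]);print(env.read_state()["eef_pos"],env.read_state()["tcp_rot"])
E
python3 bars.py w4
```

```text
bar [278. 305.] [ 524.3 -423.6] [93.8 20.9] 8.2
bar [332. 301.] [ 517.4 -365.6] [94.7 20. ] 15.3
bar [383. 297.] [ 506.2 -311.6] [98.2 20.2] 14.2
bar [331. 188.] [ 394.5 -381.4] [98.7 19.5] 6.5
bar [381. 179.] [ 382.3 -334.4] [98.7 20.5] 0.0
[ 0.41618549 -0.38638914  0.21783728] [-3.13728025  0.00379452 -3.02906309]
```

View pics/w4.png

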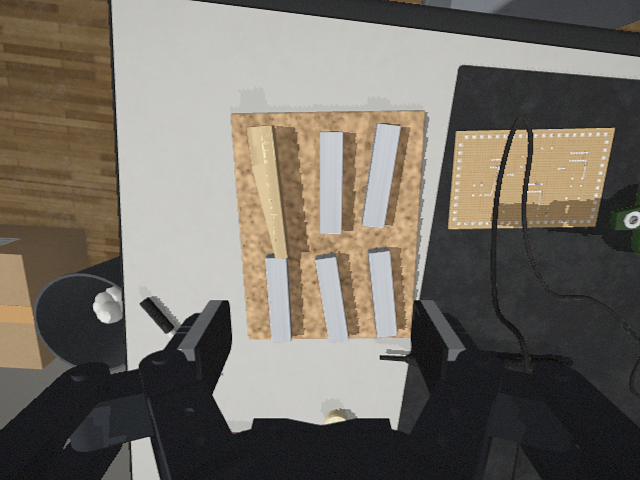

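The bar is where it was, at (331,188). I retry a bit lower and check the opening before lifting.

Run:
```python
from h import *
go(.3747,-.3837,.06,186.4)
```

```text
from [ 0.4162 -0.3864  0.2178] yaw -173.6 slide [-0.0519  0.0034 -0.1973] rot -0.0005
```

Request:
apply_moves:
  steps:
    - {"claw": 0.6,"slide": [-0.052,0.003,-0.06],"rot": [0,0,0]}
    - {"claw": 0.6,"slide": [-0.052,0.003,-0.12],"rot": [0,0,0]}
    - {"claw": 0.6,"slide": [-0.052,0.003,-0.17],"rot": [0,0,0]}
    - {"claw": 0.6,"slide": [-0.052,0.003,-0.22],"rot": [0,0,0]}
    - {"claw": 0.6,"slide": [-0.052,0.003,-0.25],"rot": [0,0,0]}
  grip_force: 60

```text
time_s: 5.75
eef_pos: [0.37, -0.3809, 0.0103]
tcp_rot: [3.138, -0.003, -3.03]
contact_force: [0.3, -0.3, 0.7]
opening: 0.034
finger_force: 0.0
```

Request:
apply_moves:
  steps:
    - {"claw": 0.6,"slide": [0,0,-0.01],"rot": [0,0,0]}
    - {"claw": 0.6,"slide": [0,0,-0.015],"rot": [0,0,0]}
    - {"claw": 0.6,"slide": [0,0,-0.015],"rot": [0,0,0]}

```text
time_s: 6.05
eef_pos: [0.3726, -0.3832, 0.0027]
tcp_rot: [-3.141, 0.0, -3.03]
contact_force: [-0.0, -0.1, -0.0]
opening: 0.034
finger_force: 0.0
```

Request:
apply_moves:
  steps:
    - {"claw": 0.8,"slide": [0,0,0],"rot": [0,0,0]}
    - {"claw": 0.8,"slide": [0,0,0],"rot": [0,0,0]}
    - {"claw": 0.8,"slide": [0,0,0],"rot": [0,0,0]}

```text
time_s: 6.35
eef_pos: [0.3729, -0.3833, 0.003]
tcp_rot: [-3.141, 0.001, -3.03]
contact_force: [0.2, -0.6, -0.1]
opening: 0.0172
finger_force: 0.0
```

Run:
```python
from h import *
st,im=snap("wrist","w5");print(proj("wrist",st["eef_pos"],st),st["opening"],st["finger_force"],st["joint_pos"])
s2,b=snap("side");b=cv2.resize(b[300:410,230:390],None,fx=4,fy=4,interpolation=cv2.INTER_CUBIC)
a=im[130:400,170:480]
o=np.zeros((480,800,3),np.uint8);o[:440,:640]=b[:440,:640]
cv2.imwrite("pics/c5.png",o)
w=cv2.resize(im,(480,360));cv2.imwrite("pics/c6.png",np.vstack([w[:, :480],cv2.resize(o[:440,:640],(480,240))]))
```

```text
[322.34944752 288.53314238] 0.017175578954289023 0.0 [-7.99241777e-01  4.10192166e-01 -3.04460157e-01  8.54923806e-01
 -1.90204199e-05 -9.11003737e-01]
```

View pics/c6.png

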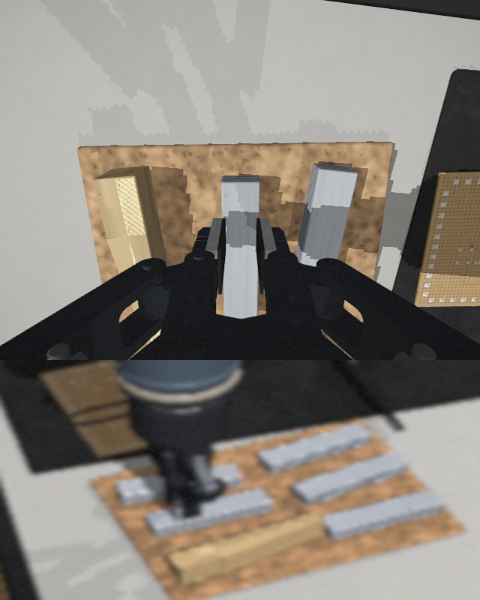

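The picture shows the fingers astride the bar, with cork visible on both sides. I close fully without lifting and check.

Request:
apply_moves:
  steps:
    - {"claw": 1,"slide": [0,0,0],"rot": [0,0,0]}
    - {"claw": 1,"slide": [0,0,0],"rot": [0,0,0]}
    - {"claw": 1,"slide": [0,0,0],"rot": [0,0,0]}
    - {"claw": 1,"slide": [0,0,0],"rot": [0,0,0]}
  grip_force: 60

```text
time_s: 6.85
eef_pos: [0.3725, -0.3829, 0.0022]
tcp_rot: [3.142, -0.0, -3.03]
contact_force: [0.3, -0.4, -0.5]
opening: 0.0001
finger_force: 0.0
```

Run:
```python
from h import *
st,im=snap("wrist","w6");s=env.read_state();print(s["opening"],s["finger_force"],s["contact_force"],s["eef_pos"])
a=im[200:430,220:420];b=cv2.imread("pics/w5.png")[200:430,220:420]
o=np.hstack([cv2.resize(x,None,fx=1.95,fy=1.95,interpolation=cv2.INTER_CUBIC) for x in (b,a)]);cv2.imwrite("pics/c7.png",cv2.convertScaleAbs(o,alpha=1.6,beta=25))
```

```text
0.00021783079909047157 0.0 [0.88488983 0.52991731 0.35809739] [ 0.37246038 -0.38295248  0.00221414]
```

View pics/c7.png

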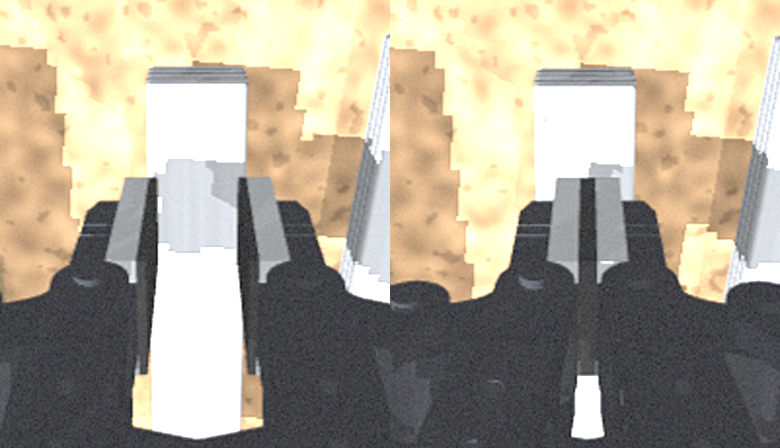

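The right half shows the fingers closed above the bar. By apparent size the tips are about 20 mm short of the reported TCP, so I open and descend in small steps, watching the force.

Request:
apply_moves:
  steps:
    - {"claw": 0.55,"slide": [0,0,0],"rot": [0,0,0]}
    - {"claw": 0.55,"slide": [0,0,0],"rot": [0,0,0]}
    - {"claw": 0.55,"slide": [0,0,-0.005],"rot": [0,0,0]}
    - {"claw": 0.55,"slide": [0,0,-0.01],"rot": [0,0,0]}
    - {"claw": 0.55,"slide": [0,0,-0.01],"rot": [0,0,0]}

```text
time_s: 7.4
eef_pos: [0.3721, -0.3826, -0.0065]
tcp_rot: [3.141, -0.001, -3.03]
contact_force: [-1.0, -0.2, 0.4]
opening: 0.0388
finger_force: 0.0
```

Request:
apply_moves:
  steps:
    - {"claw": 0.55,"slide": [0,0,-0.003],"rot": [0,0,0]}
    - {"claw": 0.55,"slide": [0,0,-0.006],"rot": [0,0,0]}
    - {"claw": 0.55,"slide": [0,0,-0.006],"rot": [0,0,0]}

```text
time_s: 7.7
eef_pos: [0.3723, -0.3828, -0.0109]
tcp_rot: [3.141, -0.0, -3.03]
contact_force: [-0.3, -0.6, 0.0]
opening: 0.0385
finger_force: 0.0
```

Request:
apply_moves:
  steps:
    - {"claw": 0.65,"slide": [0,0,0],"rot": [0,0,0]}
    - {"claw": 0.8,"slide": [0,0,0],"rot": [0,0,0]}
    - {"claw": 0.9,"slide": [0,0,0],"rot": [0,0,0]}
    - {"claw": 0.9,"slide": [0,0,0],"rot": [0,0,0]}
  grip_force: 40

```text
time_s: 8.1
eef_pos: [0.3726, -0.3831, -0.0103]
tcp_rot: [-3.141, 0.0, -3.03]
contact_force: [-0.5, 0.7, 5.4]
opening: 0.0205
finger_force: 39.7
```

Gripped (20.5 mm, 40 N). The bar's underside is at TCP + 14.5 mm. Lifting and carrying to place 1b.

Request:
apply_moves:
  steps:
    - {"claw": 1,"slide": [0,0,0],"rot": [0,0,0]}
    - {"claw": 1,"slide": [0,0,0.03],"rot": [0,0,0]}
    - {"claw": 1,"slide": [0,0,0.09],"rot": [0,0,0]}
    - {"claw": 1,"slide": [0,0,0.15],"rot": [0,0,0.09]}
    - {"claw": 1,"slide": [0,0,0.21],"rot": [0,0,0.18]}
  grip_force: 70

```text
time_s: 8.6
eef_pos: [0.3721, -0.3825, 0.1592]
tcp_rot: [3.141, -0.0, -2.742]
contact_force: [2.3, -0.5, -1.3]
opening: 0.0191
finger_force: 69.1
```

Request:
apply_moves:
  steps:
    - {"claw": 1,"slide": [0,0,0.06],"rot": [0,0,0.09]}
    - {"claw": 1,"slide": [0,0,0.12],"rot": [0,0,0.18]}
    - {"claw": 1,"slide": [0,0,0.15],"rot": [0,0,0.27]}
    - {"claw": 1,"slide": [0.02,0.06,0.15],"rot": [0,0,0.36]}
    - {"claw": 1,"slide": [0.04,0.12,0.15],"rot": [0,0,0.45]}

```text
time_s: 9.1
eef_pos: [0.4044, -0.2879, 0.2778]
tcp_rot: [-3.14, -0.0, -2.037]
contact_force: [1.3, 0.8, -0.2]
opening: 0.0194
finger_force: 69.1
```

Request:
apply_moves:
  steps:
    - {"claw": 1,"slide": [0.02,0.06,0],"rot": [0,0,0.09]}
    - {"claw": 1,"slide": [0.04,0.12,0],"rot": [0,0,0.18]}
    - {"claw": 1,"slide": [0.06,0.18,0],"rot": [0,0,0.27]}
    - {"claw": 1,"slide": [0.08,0.24,0],"rot": [0,0,0.36]}
    - {"claw": 1,"slide": [0.09,0.3,0],"rot": [0,0,0.45]}

```text
time_s: 9.6
eef_pos: [0.4764, -0.0471, 0.2772]
tcp_rot: [-3.142, -0.0, -1.328]
contact_force: [1.0, 0.9, -1.1]
opening: 0.0195
finger_force: 69.1
```

Request:
apply_moves:
  steps:
    - {"claw": 1,"slide": [0.02,0.06,0],"rot": [0,0,0.09]}
    - {"claw": 1,"slide": [0.04,0.12,0],"rot": [0,0,0.18]}
    - {"claw": 1,"slide": [0.06,0.18,0],"rot": [0,0,0.25]}
    - {"claw": 1,"slide": [0.07,0.24,0],"rot": [0,0,0.27]}
    - {"claw": 1,"slide": [0.09,0.3,0],"rot": [0,0,0.27]}

```text
time_s: 10.1
eef_pos: [0.5473, 0.1922, 0.2776]
tcp_rot: [-3.141, -0.0, -0.907]
contact_force: [0.9, -1.0, -1.4]
opening: 0.0195
finger_force: 69.1
```

Run:
```python
from h import *
p=jw(.036,-.018);go(p[0],p[1],.3,307.7);go(p[0],p[1],-.003,307.7);s=env.read_state();print(s["opening"],s["finger_force"],s["time_s"],s["joint_pos"])
```

```text
from [0.5473 0.1922 0.2776] yaw -52.0 slide [0.0341 0.2417 0.028 ] rot -0.0034
from [0.5473 0.1922 0.2776] yaw -52.0 slide [ 0.0341  0.2417 -0.3507] rot -0.0034
0.01949852808625595 69.13628339767456 10.1 [ 3.37767795e-01  3.94139511e-01  3.88402645e-01  1.56481878e+00
  9.78506972e-06 -1.89635325e+00]
```

Request:
apply_moves:
  steps:
    - {"claw": 1,"slide": [0.008,0.06,0],"rot": [0,0,0]}
    - {"claw": 1,"slide": [0.016,0.12,0],"rot": [0,0,0]}
    - {"claw": 1,"slide": [0.026,0.18,0],"rot": [0,0,0]}
    - {"claw": 1,"slide": [0.034,0.2417,-0.01],"rot": [0,0,-0.003]}
    - {"claw": 1,"slide": [0.034,0.2417,-0.06],"rot": [0,0,-0.003]}

```text
time_s: 10.6
eef_pos: [0.5826, 0.3945, 0.2359]
tcp_rot: [-3.122, -0.0, -0.91]
contact_force: [2.9, 0.4, -0.6]
opening: 0.0193
finger_force: 69.1
```

Request:
apply_moves:
  steps:
    - {"claw": 1,"slide": [0,0,-0.06],"rot": [0,0,0]}
    - {"claw": 1,"slide": [0,0,-0.12],"rot": [0,0,0]}
    - {"claw": 1,"slide": [0,0,-0.18],"rot": [0,0,0]}
    - {"claw": 1,"slide": [0,0,-0.23],"rot": [0,0,0]}
    - {"claw": 1,"slide": [0,0,-0.23],"rot": [0,0,0]}

```text
time_s: 11.1
eef_pos: [0.5715, 0.3812, 0.0413]
tcp_rot: [3.132, 0.001, -0.914]
contact_force: [-0.3, -1.0, -1.3]
opening: 0.0198
finger_force: 69.1
```

Run:
```python
from h import *
p=jw(.036,-.018);go(p[0],p[1],-.003,307.7);s=env.read_state();print(s["opening"],s["finger_force"],s["time_s"],s["contact_force"])
st,im=snap("wrist","w7");st2,im=snap("scene","s7")
c=im[290:390,170:330]
```

```text
from [0.5715 0.3812 0.0413] yaw -52.4 slide [ 0.0038  0.0055 -0.0554] rot 0.0007
0.019815829242798677 69.0875780582428 11.1 [-0.29785578 -0.96076555 -1.33375688]
```

Request:
apply_moves:
  steps:
    - {"claw": 1,"slide": [0.003,0.005,-0.03],"rot": [0,0,0]}
    - {"claw": 1,"slide": [0.003,0.005,-0.03],"rot": [0,0,0]}
    - {"claw": 1,"slide": [0.003,0.005,-0.03],"rot": [0,0,0]}

```text
time_s: 11.5
eef_pos: [0.5781, 0.3879, 0.0255]
tcp_rot: [-3.14, -0.0, -0.914]
contact_force: [0.3, -0.5, -0.5]
opening: 0.0193
finger_force: 69.1
```

Run:
```python
from h import *
p=jw(.036,-.018);go(p[0],p[1],-.004,307.7);print(env.read_state()["tcp_rot"])
```

```text
from [0.5781 0.3879 0.0255] yaw -52.4 slide [-0.0044 -0.0029 -0.0369] rot 0.0007
[-3.13961453e+00 -1.43032144e-04 -9.13907433e-01]
```

Request:
apply_moves:
  steps:
    - {"claw": 1,"slide": [-0.004,-0.003,-0.01],"rot": [0,0,0]}
    - {"claw": 1,"slide": [-0.004,-0.003,-0.02],"rot": [0,0,0]}
    - {"claw": 1,"slide": [-0.004,-0.003,-0.03],"rot": [0,0,0]}
    - {"claw": 1,"slide": [-0.004,-0.003,-0.03],"rot": [0,0,0]}
    - {"claw": 1,"slide": [-0.004,-0.003,-0.03],"rot": [0,0,0]}

```text
time_s: 12.0
eef_pos: [0.574, 0.3848, -0.001]
tcp_rot: [3.141, 0.0, -0.914]
contact_force: [-0.3, -0.6, -1.1]
opening: 0.0198
finger_force: 69.1
```

Request:
apply_moves:
  steps:
    - {"claw": 1,"slide": [0,0,-0.004],"rot": [0,0,0]}
    - {"claw": 1,"slide": [0,0,-0.004],"rot": [0,0,0]}

```text
time_s: 12.2
eef_pos: [0.5743, 0.3851, -0.004]
tcp_rot: [-3.141, -0.0, -0.914]
contact_force: [0.6, -0.3, -0.8]
opening: 0.0192
finger_force: 69.2
```

Run:
```python
from h import *
s=env.read_state();print((wj(s["eef_pos"])*1000).round(1),s["eef_pos"],s["contact_force"])
p=jw(.036,-.018);go(p[0],p[1],-.004,307.7)
```

```text
[ 35.5 -18.2] [ 0.57428557  0.3850846  -0.00398528] [ 0.6188027  -0.30316437 -0.82590781]
from [ 0.5743  0.3851 -0.004 ] yaw -52.4 slide [ 0.0004  0.0006 -0.    ] rot 0.0008
```

Request:
apply_moves:
  steps:
    - {"claw": 1,"slide": [0,0,-0.001],"rot": [0,0,0]}
    - {"claw": 1,"slide": [0,0,-0.001],"rot": [0,0,0]}
    - {"claw": 0.55,"slide": [0,0,-0.001],"rot": [0,0,0]}
    - {"claw": 0.55,"slide": [0,0,-0.001],"rot": [0,0,0]}
    - {"claw": 0.55,"slide": [0,0,-0.001],"rot": [0,0,0]}

```text
time_s: 12.7
eef_pos: [0.5742, 0.385, -0.0048]
tcp_rot: [-3.142, 0.0, -0.914]
contact_force: [-0.8, -0.3, 0.9]
opening: 0.0387
finger_force: 0.0
```

Request:
apply_moves:
  steps:
    - {"claw": 0.55,"slide": [0,0,0.02],"rot": [0,0,0]}
    - {"claw": 0.55,"slide": [0,0,0.07],"rot": [0,0,0]}
    - {"claw": 0.55,"slide": [0,0,0.13],"rot": [0,0,0]}
    - {"claw": 0.55,"slide": [0,0,0.19],"rot": [0,0,0]}
    - {"claw": 0.55,"slide": [-0.02,-0.02,0.25],"rot": [0,0,0]}

```text
time_s: 13.2
eef_pos: [0.5594, 0.3705, 0.194]
tcp_rot: [-3.141, 0.0, -0.914]
contact_force: [0.4, 1.1, 0.9]
opening: 0.0384
finger_force: 0.0
```

Request:
apply_moves:
  steps:
    - {"claw": 0.55,"slide": [0,0,0.06],"rot": [0,0,0]}
    - {"claw": 0.55,"slide": [-0.02,-0.06,0.1],"rot": [0,0,0]}
    - {"claw": 0.55,"slide": [-0.02,-0.06,0.1],"rot": [0,0,0]}
    - {"claw": 0.55,"slide": [-0.02,-0.06,0.1],"rot": [0,0,0]}

```text
time_s: 13.6
eef_pos: [0.5434, 0.3211, 0.274]
tcp_rot: [-3.139, -0.0, -0.915]
contact_force: [0.6, 0.4, -1.0]
opening: 0.0385
finger_force: 0.0
```

```bash
cat > jig.py <<'E'
from h import *
import sys
# bars in jig from the wrist view: z of top as argument; masks bright grey
def look(fn,z,draw=True):
  st,im=snap("wrist",fn);hh=cv2.cvtColor(im,cv2.COLOR_BGR2HSV)
  B=np.zeros_like(hh[:,:,0])
  cv2.fillPoly(B,[np.array([proj("wrist",[*jw(*q),z],st) for q in [(-.075,-.06),(.068,-.06),(.068,.06),(-.075,.06)]]).astype(int)],255)
  g=cv2.inRange(hh,(0,0,120),(180,40,255))&B;g=cv2.morphologyEx(g,cv2.MORPH_OPEN,np.ones((3,3)))
  cs,_=cv2.findContours(g,cv2.RETR_EXTERNAL,cv2.CHAIN_APPROX_NONE)
  for c in cs:
    if cv2.contourArea(c)<200: continue
    w=np.array([wj(onz("wrist",p,z,st)) for p in c[:,0]],np.float32)
    r=cv2.minAreaRect(w*1000);b=cv2.boxPoints(r);l=max([b[1]-b[0],b[2]-b[1]],key=np.linalg.norm)
    print("jigbar",np.round(r[0],1),np.round(r[1],1),(np.degrees(np.arctan2(l[1],l[0]))%180).round(1))
  return st,im
if __name__=="__main__":
  st,im=look(sys.argv[1],float(sys.argv[2]));print(st["eef_pos"],st["tcp_rot"],st["time_s"])
E
python3 jig.py w8 .026;  python3 - <<'E'
from h import *
go(.3825,-.3344,.3,180)
E
```

```text
jigbar [35.1  2.6] [98.4 22.6] 89.8
[0.54336705 0.32113365 0.27395763] [-3.13928297e+00 -3.13009030e-04 -9.15276596e-01] 13.6
from [0.5431 0.3217 0.2724] yaw -52.4 slide [-0.2007 -0.8202  0.0345] rot -1.4177
```

Bar 1 is placed at jig (35.1, 2.6), square. Next is b5.

Request:
apply_moves:
  steps:
    - {"claw": 0.5,"slide": [-0.014,-0.06,0],"rot": [0,0,-0.094]}
    - {"claw": 0.5,"slide": [-0.028,-0.12,0],"rot": [0,0,-0.188]}
    - {"claw": 0.5,"slide": [-0.042,-0.18,0],"rot": [0,0,-0.282]}
    - {"claw": 0.5,"slide": [-0.056,-0.24,0],"rot": [0,0,-0.376]}
    - {"claw": 0.5,"slide": [-0.07,-0.3,0],"rot": [0,0,-0.47]}

```text
time_s: 14.15
eef_pos: [0.4859, 0.0809, 0.2707]
tcp_rot: [3.139, -0.001, -1.657]
contact_force: [1.1, -0.4, 0.1]
opening: 0.0429
finger_force: 0.0
```

Request:
apply_moves:
  steps:
    - {"claw": 0.5,"slide": [-0.014,-0.06,0],"rot": [0,0,-0.094]}
    - {"claw": 0.5,"slide": [-0.028,-0.12,0],"rot": [0,0,-0.188]}
    - {"claw": 0.5,"slide": [-0.042,-0.18,0],"rot": [0,0,-0.282]}
    - {"claw": 0.5,"slide": [-0.056,-0.24,0],"rot": [0,0,-0.376]}
    - {"claw": 0.5,"slide": [-0.07,-0.3,0],"rot": [0,0,-0.47]}

```text
time_s: 14.65
eef_pos: [0.4303, -0.1592, 0.271]
tcp_rot: [3.139, -0.001, -2.396]
contact_force: [0.9, 0.3, 0.3]
opening: 0.0425
finger_force: 0.0
```

Request:
apply_moves:
  steps:
    - {"claw": 0.5,"slide": [-0.014,-0.06,0],"rot": [0,0,-0.094]}
    - {"claw": 0.5,"slide": [-0.028,-0.12,0],"rot": [0,0,-0.188]}
    - {"claw": 0.5,"slide": [-0.042,-0.18,0],"rot": [0,0,-0.282]}
    - {"claw": 0.5,"slide": [-0.056,-0.22,0],"rot": [0,0,-0.376]}
    - {"claw": 0.5,"slide": [-0.06,-0.22,-0.05],"rot": [0,0,-0.47]}

```text
time_s: 15.15
eef_pos: [0.3841, -0.3387, 0.2337]
tcp_rot: [-3.138, 0.003, -3.138]
contact_force: [0.9, -0.3, -1.8]
opening: 0.0428
finger_force: 0.0
```

Request:
apply_moves:
  steps:
    - {"claw": 0.5,"slide": [0,0,-0.06],"rot": [0,0,0]}
    - {"claw": 0.5,"slide": [0,0,-0.12],"rot": [0,0,0]}
    - {"claw": 0.5,"slide": [0,0,-0.18],"rot": [0,0,0]}
    - {"claw": 0.5,"slide": [0,0,-0.22],"rot": [0,0,0]}
    - {"claw": 0.5,"slide": [0,0,-0.22],"rot": [0,0,0]}

```text
time_s: 15.65
eef_pos: [0.3805, -0.331, 0.0514]
tcp_rot: [3.135, -0.007, -3.128]
contact_force: [0.2, 0.4, 0.5]
opening: 0.0426
finger_force: 0.0
```

Request:
apply_moves:
  steps:
    - {"claw": 0.5,"slide": [0,0,0],"rot": [0,0,0]}
    - {"claw": 0.5,"slide": [0,0,0],"rot": [0,0,0]}

```text
time_s: 15.85
eef_pos: [0.3841, -0.3347, 0.058]
tcp_rot: [-3.14, 0.002, -3.129]
contact_force: [0.1, -0.4, 0.8]
opening: 0.043
finger_force: 0.0
```

Run:
```python
from h import *
go(.3825,-.3344,-.0085,180);print(env.read_state()["time_s"])
```

```text
from [ 0.3841 -0.3347  0.058 ] yaw -179.3 slide [-0.002   0.0004 -0.0831] rot -0.0083
15.85
```

Request:
apply_moves:
  steps:
    - {"claw": 0.5,"slide": [-0.002,0,-0.04],"rot": [0,0,-0.008]}
    - {"claw": 0.5,"slide": [-0.002,0,-0.07],"rot": [0,0,-0.008]}
    - {"claw": 0.5,"slide": [-0.002,0,-0.083],"rot": [0,0,-0.008]}
    - {"claw": 0.5,"slide": [-0.002,0,-0.083],"rot": [0,0,-0.008]}
    - {"claw": 0.5,"slide": [-0.002,0,-0.083],"rot": [0,0,-0.008]}

```text
time_s: 16.35
eef_pos: [0.3823, -0.3348, -0.0085]
tcp_rot: [-3.14, 0.001, -3.141]
contact_force: [-0.2, 0.4, 0.6]
opening: 0.0426
finger_force: 0.0
```

Request:
apply_moves:
  steps:
    - {"claw": 0.65,"slide": [0,0,0],"rot": [0,0,0]}
    - {"claw": 0.8,"slide": [0,0,0],"rot": [0,0,0]}
    - {"claw": 1,"slide": [0,0,0],"rot": [0,0,0]}
    - {"claw": 1,"slide": [0,0,0],"rot": [0,0,0]}
    - {"claw": 1,"slide": [0,0,0],"rot": [0,0,0]}
  grip_force: 70

```text
time_s: 16.85
eef_pos: [0.3822, -0.3348, -0.0084]
tcp_rot: [-3.14, 0.002, -3.141]
contact_force: [-2.1, 2.4, 12.3]
opening: 0.0194
finger_force: 68.1
```

Request:
apply_moves:
  steps:
    - {"claw": 1,"slide": [0,0,0.05],"rot": [0,0,0]}
    - {"claw": 1,"slide": [0,0,0.11],"rot": [0,0,0]}
    - {"claw": 1,"slide": [0,0,0.17],"rot": [0,0,0]}
    - {"claw": 1,"slide": [0,0,0.23],"rot": [0,0,0]}
    - {"claw": 1,"slide": [0,0,0.29],"rot": [0,0,-0.05]}

```text
time_s: 17.35
eef_pos: [0.3812, -0.3338, 0.2249]
tcp_rot: [-3.141, 0.001, 3.063]
contact_force: [1.4, -0.7, -1.4]
opening: 0.0193
finger_force: 69.5
```

Request:
apply_moves:
  steps:
    - {"claw": 1,"slide": [0,0,0.06],"rot": [0,0,-0.05]}
    - {"claw": 1,"slide": [0.01,0.06,0.07],"rot": [0,0,-0.1]}
    - {"claw": 1,"slide": [0.02,0.12,0.07],"rot": [0,0,-0.15]}
    - {"claw": 1,"slide": [0.03,0.18,0.07],"rot": [0,0,-0.2]}
    - {"claw": 1,"slide": [0.04,0.24,0.07],"rot": [0,0,-0.25]}

```text
time_s: 17.85
eef_pos: [0.4133, -0.1404, 0.2789]
tcp_rot: [3.141, 0.001, 2.667]
contact_force: [1.7, 0.3, -0.4]
opening: 0.0192
finger_force: 69.6
```

Request:
apply_moves:
  steps:
    - {"claw": 1,"slide": [0.01,0.06,0],"rot": [0,0,-0.05]}
    - {"claw": 1,"slide": [0.02,0.12,0],"rot": [0,0,-0.1]}
    - {"claw": 1,"slide": [0.03,0.18,0],"rot": [0,0,-0.15]}
    - {"claw": 1,"slide": [0.04,0.24,0],"rot": [0,0,-0.2]}
    - {"claw": 1,"slide": [0.05,0.3,0],"rot": [0,0,-0.25]}

```text
time_s: 18.35
eef_pos: [0.4533, 0.1, 0.2789]
tcp_rot: [3.14, 0.001, 2.275]
contact_force: [2.3, -0.9, -1.6]
opening: 0.0189
finger_force: 69.6
```

Request:
apply_moves:
  steps:
    - {"claw": 1,"slide": [0.01,0.06,0],"rot": [0,0,-0.03]}
    - {"claw": 1,"slide": [0.02,0.12,0],"rot": [0,0,-0.03]}
    - {"claw": 1,"slide": [0.03,0.18,0],"rot": [0,0,-0.03]}
    - {"claw": 1,"slide": [0.05,0.24,0],"rot": [0,0,-0.03]}
    - {"claw": 1,"slide": [0.064,0.3,0],"rot": [0,0,-0.03]}

```text
time_s: 18.85
eef_pos: [0.5048, 0.3399, 0.2787]
tcp_rot: [3.14, 0.0, 2.231]
contact_force: [1.4, -1.1, 0.3]
opening: 0.0193
finger_force: 69.6
```

Request:
apply_moves:
  steps:
    - {"claw": 1,"slide": [0,0.025,-0.05],"rot": [0,0,0]}
    - {"claw": 1,"slide": [0,0.025,-0.11],"rot": [0,0,0]}
    - {"claw": 1,"slide": [0,0.025,-0.17],"rot": [0,0,0]}
    - {"claw": 1,"slide": [0,0.025,-0.22],"rot": [0,0,0]}
    - {"claw": 1,"slide": [0,0.025,-0.27],"rot": [0,0,0]}

```text
time_s: 19.35
eef_pos: [0.5044, 0.3578, 0.061]
tcp_rot: [3.141, 0.0, 2.231]
contact_force: [1.3, -0.5, -1.8]
opening: 0.0191
finger_force: 69.5
```

Request:
apply_moves:
  steps:
    - {"claw": 1,"slide": [0,0,0],"rot": [0,0,0]}
    - {"claw": 1,"slide": [0,0,0],"rot": [0,0,0]}
    - {"claw": 1,"slide": [0,0,0],"rot": [0,0,0]}

```text
time_s: 19.65
eef_pos: [0.506, 0.3588, 0.0649]
tcp_rot: [3.138, 0.0, 2.231]
contact_force: [0.2, 0.4, -1.2]
opening: 0.0189
finger_force: 69.5
```

Run:
```python
from h import *
p=jw(-.036,.002);go(p[0],p[1],-.0025,127.7);s=env.read_state();print(s["opening"],s["finger_force"],s["time_s"])
```

```text
from [0.506  0.3588 0.0649] yaw 127.8 slide [-0.0008 -0.0018 -0.0843] rot -0.0012
0.01886072226669559 69.53195929527283 19.65
```

Request:
apply_moves:
  steps:
    - {"claw": 1,"slide": [-0.001,-0.0018,-0.03],"rot": [0,0,0]}
    - {"claw": 1,"slide": [-0.001,-0.0018,-0.06],"rot": [0,0,0]}
    - {"claw": 1,"slide": [-0.001,-0.0018,-0.08],"rot": [0,0,0]}
    - {"claw": 1,"slide": [-0.001,-0.0018,-0.084],"rot": [0,0,0]}
    - {"claw": 1,"slide": [-0.001,-0.0018,-0.084],"rot": [0,0,0]}

```text
time_s: 20.15
eef_pos: [0.5048, 0.3571, -0.0033]
tcp_rot: [3.14, 0.0, 2.231]
contact_force: [0.0, -0.7, -0.7]
opening: 0.0191
finger_force: 78.6
```

Request:
apply_moves:
  steps:
    - {"claw": 0.55,"slide": [0,0,0],"rot": [0,0,0]}
    - {"claw": 0.55,"slide": [0,0,0],"rot": [0,0,0]}
    - {"claw": 0.55,"slide": [0,0,0],"rot": [0,0,0]}
    - {"claw": 0.55,"slide": [0,0,0.03],"rot": [0,0,0]}
    - {"claw": 0.55,"slide": [0,0,0.09],"rot": [0,0,0]}

```text
time_s: 20.65
eef_pos: [0.5019, 0.3551, 0.0649]
tcp_rot: [-3.136, -0.0, 2.231]
contact_force: [0.4, 0.1, 0.7]
opening: 0.0383
finger_force: 0.0
```

Request:
apply_moves:
  steps:
    - {"claw": 0.55,"slide": [0,0,0.06],"rot": [0,0,0]}
    - {"claw": 0.55,"slide": [0,0,0.12],"rot": [0,0,0]}
    - {"claw": 0.55,"slide": [0,0,0.18],"rot": [0,0,0]}
    - {"claw": 0.55,"slide": [-0.06,0,0.24],"rot": [0,0,0]}
    - {"claw": 0.55,"slide": [-0.06,0,0.27],"rot": [0,0,0]}

```text
time_s: 21.15
eef_pos: [0.4541, 0.3563, 0.2852]
tcp_rot: [3.141, -0.0, 2.231]
contact_force: [-0.7, -0.9, 1.0]
opening: 0.0383
finger_force: 0.0
```

```bash
python3 jig.py w9 .026;  python3 - <<'E'
from h import *
go(.5062,-.3119,.28,194.1)
E
```

```text
jigbar [-37.    1.9] [23.5 98.9] 90.4
jigbar [34.5  3.3] [98.8 24.2] 89.8
[0.45409693 0.35631827 0.28520728] [ 3.14073333e+00 -3.74515142e-04  2.23092805e+00] 21.15
from [0.4541 0.3572 0.2913] yaw 127.9 slide [ 0.0651 -0.8364 -0.0141] rot 0.7359
```

Layer 1 is good: (-37, 1.9) and (34.5, 3.3). Next is b3.

Request:
apply_moves:
  steps:
    - {"claw": 0.55,"slide": [0.005,-0.06,0],"rot": [0,0,0.06]}
    - {"claw": 0.55,"slide": [0.01,-0.12,0],"rot": [0,0,0.12]}
    - {"claw": 0.55,"slide": [0.015,-0.18,0],"rot": [0,0,0.18]}
    - {"claw": 0.55,"slide": [0.02,-0.24,0],"rot": [0,0,0.24]}
    - {"claw": 0.55,"slide": [0.025,-0.3,0],"rot": [0,0,0.3]}

```text
time_s: 21.7
eef_pos: [0.4757, 0.1146, 0.2832]
tcp_rot: [3.141, 0.001, 2.706]
contact_force: [1.2, -0.2, 0.8]
opening: 0.0387
finger_force: 0.0
```

Request:
apply_moves:
  steps:
    - {"claw": 0.55,"slide": [0.005,-0.06,0],"rot": [0,0,0.06]}
    - {"claw": 0.55,"slide": [0.01,-0.12,0],"rot": [0,0,0.12]}
    - {"claw": 0.55,"slide": [0.015,-0.18,0],"rot": [0,0,0.18]}
    - {"claw": 0.55,"slide": [0.02,-0.24,0],"rot": [0,0,0.24]}
    - {"claw": 0.55,"slide": [0.025,-0.3,0],"rot": [0,0,0.3]}

```text
time_s: 22.2
eef_pos: [0.4957, -0.1257, 0.2832]
tcp_rot: [-3.141, 0.001, -3.106]
contact_force: [0.9, 1.1, 0.6]
opening: 0.0383
finger_force: 0.0
```

Request:
apply_moves:
  steps:
    - {"claw": 0.55,"slide": [0.005,-0.06,0],"rot": [0,0,0.06]}
    - {"claw": 0.55,"slide": [0.01,-0.12,0],"rot": [0,0,0.12]}
    - {"claw": 0.55,"slide": [0.015,-0.18,0],"rot": [0,0,0.136]}
    - {"claw": 0.55,"slide": [0.015,-0.236,-0.02],"rot": [0,0,0.136]}
    - {"claw": 0.55,"slide": [0.015,-0.236,-0.08],"rot": [0,0,0.136]}

```text
time_s: 22.7
eef_pos: [0.51, -0.319, 0.2215]
tcp_rot: [-3.134, 0.006, -2.901]
contact_force: [1.3, -0.3, -1.2]
opening: 0.0381
finger_force: 0.0
```

Request:
apply_moves:
  steps:
    - {"claw": 0.55,"slide": [0,0,-0.06],"rot": [0,0,0]}
    - {"claw": 0.55,"slide": [0,0,-0.12],"rot": [0,0,0]}
    - {"claw": 0.55,"slide": [0,0,-0.18],"rot": [0,0,0]}
    - {"claw": 0.55,"slide": [0,0,-0.2],"rot": [0,0,0]}
    - {"claw": 0.55,"slide": [0,0,-0.2],"rot": [0,0,0]}

```text
time_s: 23.2
eef_pos: [0.5062, -0.3114, 0.0563]
tcp_rot: [3.138, -0.003, -2.896]
contact_force: [0.2, 1.0, 0.9]
opening: 0.0384
finger_force: 0.0
```

Request:
apply_moves:
  steps:
    - {"claw": 0.55,"slide": [0,0,0],"rot": [0,0,0]}
    - {"claw": 0.55,"slide": [0,0,0],"rot": [0,0,0]}
    - {"claw": 0.55,"slide": [0,0,0],"rot": [0,0,0]}

```text
time_s: 23.5
eef_pos: [0.5088, -0.3129, 0.0604]
tcp_rot: [-3.14, 0.002, -2.896]
contact_force: [0.0, -0.2, -0.3]
opening: 0.0383
finger_force: 0.0
```

Run:
```python
from h import *
go(.5062,-.3119,-.006,194.1);print(env.read_state()["time_s"])
```

```text
from [ 0.5088 -0.3129  0.0604] yaw -165.9 slide [-0.0032  0.0013 -0.083 ] rot 0.0005
23.5
```

Request:
apply_moves:
  steps:
    - {"claw": 0.55,"slide": [-0.003,0.001,-0.04],"rot": [0,0,0]}
    - {"claw": 0.55,"slide": [-0.003,0.001,-0.07],"rot": [0,0,0]}
    - {"claw": 0.55,"slide": [-0.003,0.001,-0.083],"rot": [0,0,0]}
    - {"claw": 0.55,"slide": [-0.003,0.001,-0.083],"rot": [0,0,0]}
    - {"claw": 0.55,"slide": [-0.003,0.001,-0.083],"rot": [0,0,0]}

```text
time_s: 24.0
eef_pos: [0.5062, -0.312, -0.0063]
tcp_rot: [-3.141, 0.001, -2.896]
contact_force: [0.7, -0.3, 0.1]
opening: 0.0381
finger_force: 0.0
```

Request:
apply_moves:
  steps:
    - {"claw": 0.65,"slide": [0,0,0],"rot": [0,0,0]}
    - {"claw": 0.8,"slide": [0,0,0],"rot": [0,0,0]}
    - {"claw": 1,"slide": [0,0,0],"rot": [0,0,0]}
    - {"claw": 1,"slide": [0,0,0],"rot": [0,0,0]}
    - {"claw": 1,"slide": [0,0,0],"rot": [0,0,0]}
  grip_force: 70

```text
time_s: 24.5
eef_pos: [0.5063, -0.312, -0.006]
tcp_rot: [-3.14, 0.002, -2.896]
contact_force: [-1.0, 0.8, 11.0]
opening: 0.018
finger_force: 68.2
```

Request:
apply_moves:
  steps:
    - {"claw": 1,"slide": [0,0,0.05],"rot": [0,0,0]}
    - {"claw": 1,"slide": [0,0,0.11],"rot": [0,0,0]}
    - {"claw": 1,"slide": [0,0,0.17],"rot": [0,0,0]}
    - {"claw": 1,"slide": [0,0,0.23],"rot": [0,0,0]}
    - {"claw": 1,"slide": [0,0,0.29],"rot": [0,0,0.05]}

```text
time_s: 25.0
eef_pos: [0.5052, -0.3114, 0.2274]
tcp_rot: [-3.141, 0.001, -2.818]
contact_force: [1.8, -1.9, -1.8]
opening: 0.0182
finger_force: 68.6
```

Request:
apply_moves:
  steps:
    - {"claw": 1,"slide": [0,0,0.06],"rot": [0,0,0.05]}
    - {"claw": 1,"slide": [0,0.06,0.07],"rot": [0,0,0.1]}
    - {"claw": 1,"slide": [0,0.12,0.07],"rot": [0,0,0.15]}
    - {"claw": 1,"slide": [0,0.18,0.07],"rot": [0,0,0.18]}
    - {"claw": 1,"slide": [0,0.24,0.07],"rot": [0,0,0.212]}

```text
time_s: 25.5
eef_pos: [0.5051, -0.1179, 0.2812]
tcp_rot: [-3.141, 0.001, -2.483]
contact_force: [1.7, 0.6, -1.2]
opening: 0.0181
finger_force: 68.7
```

Request:
apply_moves:
  steps:
    - {"claw": 1,"slide": [0,0.06,0],"rot": [0,0,0]}
    - {"claw": 1,"slide": [0,0.12,0],"rot": [0,0,0]}
    - {"claw": 1,"slide": [0,0.18,0],"rot": [0,0,0]}
    - {"claw": 1,"slide": [0,0.24,0],"rot": [0,0,0]}
    - {"claw": 1,"slide": [0,0.3,0],"rot": [0,0,0]}

```text
time_s: 26.0
eef_pos: [0.5051, 0.1224, 0.2813]
tcp_rot: [-3.141, 0.001, -2.485]
contact_force: [1.0, 0.1, -1.3]
opening: 0.0184
finger_force: 68.7
```

Request:
apply_moves:
  steps:
    - {"claw": 1,"slide": [0.002,0.06,0],"rot": [0,0,0]}
    - {"claw": 1,"slide": [0.004,0.12,0],"rot": [0,0,0]}
    - {"claw": 1,"slide": [0.006,0.18,0],"rot": [0,0,0]}
    - {"claw": 1,"slide": [0.008,0.24,0],"rot": [0,0,0]}
    - {"claw": 1,"slide": [0.008,0.3,0],"rot": [0,0,0]}

```text
time_s: 26.5
eef_pos: [0.5115, 0.3624, 0.2812]
tcp_rot: [-3.141, 0.001, -2.485]
contact_force: [1.2, -0.1, -1.4]
opening: 0.0187
finger_force: 68.7
```

Request:
apply_moves:
  steps:
    - {"claw": 1,"slide": [0,0.059,-0.03],"rot": [0,0,0]}
    - {"claw": 1,"slide": [0,0.059,-0.09],"rot": [0,0,0]}
    - {"claw": 1,"slide": [0,0.059,-0.15],"rot": [0,0,0]}
    - {"claw": 1,"slide": [0,0.059,-0.21],"rot": [0,0,0]}
    - {"claw": 1,"slide": [0,0.059,-0.25],"rot": [0,0,0]}

```text
time_s: 27.0
eef_pos: [0.5106, 0.4069, 0.0776]
tcp_rot: [-3.142, -0.002, -2.485]
contact_force: [0.2, -0.1, -0.9]
opening: 0.0181
finger_force: 68.7
```

Request:
apply_moves:
  steps:
    - {"claw": 1,"slide": [0,0,0],"rot": [0,0,0]}
    - {"claw": 1,"slide": [0,0,0],"rot": [0,0,0]}
    - {"claw": 1,"slide": [0,0,0],"rot": [0,0,0]}

```text
time_s: 27.3
eef_pos: [0.5131, 0.4086, 0.0833]
tcp_rot: [3.142, 0.004, -2.485]
contact_force: [-0.1, 0.3, 0.3]
opening: 0.0181
finger_force: 68.8
```

Run:
```python
from h import *
p=jw(0,.037);go(p[0],p[1],.0165,217.7);s=env.read_state();print(s["opening"],s["finger_force"],s["time_s"])
```

```text
from [0.5131 0.4086 0.0833] yaw -142.4 slide [-0.0008 -0.0019 -0.0836] rot 0.0008
0.01810143104031727 68.80069613456726 27.3
```

Request:
apply_moves:
  steps:
    - {"claw": 1,"slide": [-0.001,-0.002,-0.04],"rot": [0,0,0]}
    - {"claw": 1,"slide": [-0.001,-0.002,-0.07],"rot": [0,0,0]}
    - {"claw": 1,"slide": [-0.001,-0.002,-0.08],"rot": [0,0,0]}
    - {"claw": 1,"slide": [-0.001,-0.002,-0.083],"rot": [0,0,0]}
    - {"claw": 1,"slide": [-0.001,-0.002,-0.083],"rot": [0,0,0]}

```text
time_s: 27.8
eef_pos: [0.512, 0.4068, 0.0164]
tcp_rot: [3.142, 0.003, -2.485]
contact_force: [0.1, -0.2, -0.9]
opening: 0.0181
finger_force: 68.9
```

Request:
apply_moves:
  steps:
    - {"claw": 0.55,"slide": [0,0,0],"rot": [0,0,0]}
    - {"claw": 0.55,"slide": [0,0,0],"rot": [0,0,0]}
    - {"claw": 0.55,"slide": [0,0,0],"rot": [0,0,0]}
    - {"claw": 0.55,"slide": [0,0,0.03],"rot": [0,0,0]}
    - {"claw": 0.55,"slide": [0,0,0.09],"rot": [0,0,0]}

```text
time_s: 28.3
eef_pos: [0.5093, 0.4046, 0.0838]
tcp_rot: [-3.141, -0.006, -2.485]
contact_force: [0.6, 0.6, 0.7]
opening: 0.0381
finger_force: 0.0
```

Request:
apply_moves:
  steps:
    - {"claw": 0.55,"slide": [0,0,0.06],"rot": [0,0,0]}
    - {"claw": 0.55,"slide": [0,0,0.12],"rot": [0,0,0]}
    - {"claw": 0.55,"slide": [0,-0.03,0.18],"rot": [0,0,0]}
    - {"claw": 0.55,"slide": [0,-0.06,0.23],"rot": [0,0,0]}
    - {"claw": 0.55,"slide": [0,-0.06,0.25],"rot": [0,0,0]}

```text
time_s: 28.8
eef_pos: [0.5121, 0.3563, 0.2916]
tcp_rot: [-3.141, 0.006, -2.487]
contact_force: [0.7, 1.2, -0.1]
opening: 0.0387
finger_force: 0.0
```

```bash
python3 jig.py w10 .042;  python3 - <<'E'
from h import *
go(.5197,-.3653,.28,195.3)
E
```

```text
jigbar [62.9  7. ] [105.8  10.3] 89.9
jigbar [-0.8  0.3] [95.3 99.3] 179.9
[0.51207037 0.35632729 0.29156517] [-3.14079615  0.00619396 -2.48654592] 28.8
from [0.5121 0.3575 0.2921] yaw -142.4 slide [ 0.0095 -0.9034 -0.0151] rot -0.2472
```

Request:
apply_moves:
  steps:
    - {"claw": 0.55,"slide": [0,-0.06,0],"rot": [0,0,-0.05]}
    - {"claw": 0.55,"slide": [0,-0.12,0],"rot": [0,0,-0.1]}
    - {"claw": 0.55,"slide": [0,-0.18,0],"rot": [0,0,-0.15]}
    - {"claw": 0.55,"slide": [0,-0.24,0],"rot": [0,0,-0.2]}
    - {"claw": 0.55,"slide": [0,-0.3,0],"rot": [0,0,-0.247]}

```text
time_s: 29.35
eef_pos: [0.5106, 0.1164, 0.2859]
tcp_rot: [3.142, 0.0, -2.876]
contact_force: [0.8, 0.3, 0.3]
opening: 0.0383
finger_force: 0.0
```

Request:
apply_moves:
  steps:
    - {"claw": 0.55,"slide": [0,-0.06,0],"rot": [0,0,0]}
    - {"claw": 0.55,"slide": [0,-0.12,0],"rot": [0,0,0]}
    - {"claw": 0.55,"slide": [0,-0.18,0],"rot": [0,0,0]}
    - {"claw": 0.55,"slide": [0,-0.24,0],"rot": [0,0,0]}
    - {"claw": 0.55,"slide": [0.005,-0.3,0],"rot": [0,0,0]}

```text
time_s: 29.85
eef_pos: [0.5145, -0.1237, 0.2862]
tcp_rot: [-3.141, 0.0, -2.873]
contact_force: [1.2, 0.3, -0.5]
opening: 0.0383
finger_force: 0.0
```

Request:
apply_moves:
  steps:
    - {"claw": 0.55,"slide": [0.002,-0.06,0],"rot": [0,0,0]}
    - {"claw": 0.55,"slide": [0.004,-0.12,0],"rot": [0,0,0]}
    - {"claw": 0.55,"slide": [0.004,-0.18,0],"rot": [0,0,0]}
    - {"claw": 0.55,"slide": [0.004,-0.24,0],"rot": [0,0,0]}
    - {"claw": 0.55,"slide": [0.004,-0.303,-0.02],"rot": [0,0,0]}

```text
time_s: 30.35
eef_pos: [0.5185, -0.3639, 0.2721]
tcp_rot: [-3.14, 0.002, -2.873]
contact_force: [0.7, -0.0, -0.1]
opening: 0.0383
finger_force: 0.0
```

Request:
apply_moves:
  steps:
    - {"claw": 0.55,"slide": [0,0,-0.06],"rot": [0,0,0]}
    - {"claw": 0.55,"slide": [0,0,-0.12],"rot": [0,0,0]}
    - {"claw": 0.55,"slide": [0,0,-0.18],"rot": [0,0,0]}
    - {"claw": 0.55,"slide": [0,0,-0.24],"rot": [0,0,0]}
    - {"claw": 0.55,"slide": [0,0,-0.26],"rot": [0,0,0]}

```text
time_s: 30.85
eef_pos: [0.5157, -0.3597, 0.0576]
tcp_rot: [3.136, -0.004, -2.873]
contact_force: [0.0, 0.6, -0.0]
opening: 0.0387
finger_force: 0.0
```

Request:
apply_moves:
  steps:
    - {"claw": 0.55,"slide": [0,0,0],"rot": [0,0,0]}
    - {"claw": 0.55,"slide": [0,0,0],"rot": [0,0,0]}
    - {"claw": 0.55,"slide": [0,0,0],"rot": [0,0,0]}

```text
time_s: 31.15
eef_pos: [0.5193, -0.3622, 0.0647]
tcp_rot: [-3.14, 0.002, -2.873]
contact_force: [0.4, 0.5, 0.2]
opening: 0.0385
finger_force: 0.0
```

Run:
```python
from h import *
go(.5197,-.3653,-.0085,195.3);print(env.read_state()["time_s"])
```

```text
from [ 0.5193 -0.3622  0.0647] yaw -164.6 slide [ 0.0005 -0.0039 -0.0915] rot -0.0012
31.15
```

Request:
apply_moves:
  steps:
    - {"claw": 0.55,"slide": [0,-0.004,-0.04],"rot": [0,0,0]}
    - {"claw": 0.55,"slide": [0,-0.004,-0.07],"rot": [0,0,0]}
    - {"claw": 0.55,"slide": [0,-0.004,-0.0915],"rot": [0,0,0]}
    - {"claw": 0.55,"slide": [0,-0.004,-0.0915],"rot": [0,0,0]}
    - {"claw": 0.55,"slide": [0,-0.004,-0.0915],"rot": [0,0,0]}

```text
time_s: 31.65
eef_pos: [0.519, -0.3653, -0.0088]
tcp_rot: [-3.14, 0.001, -2.873]
contact_force: [0.3, 0.6, 0.5]
opening: 0.0384
finger_force: 0.0
```

Request:
apply_moves:
  steps:
    - {"claw": 0.65,"slide": [0,0,0],"rot": [0,0,0]}
    - {"claw": 0.8,"slide": [0,0,0],"rot": [0,0,0]}
    - {"claw": 1,"slide": [0,0,0],"rot": [0,0,0]}
    - {"claw": 1,"slide": [0,0,0],"rot": [0,0,0]}
    - {"claw": 1,"slide": [0,0,0],"rot": [0,0,0]}
  grip_force: 70

```text
time_s: 32.15
eef_pos: [0.5192, -0.3655, -0.0083]
tcp_rot: [-3.139, 0.002, -2.873]
contact_force: [-1.3, 1.4, 10.2]
opening: 0.0194
finger_force: 68.3
```

Request:
apply_moves:
  steps:
    - {"claw": 1,"slide": [0,0,0.05],"rot": [0,0,0]}
    - {"claw": 1,"slide": [0,0,0.11],"rot": [0,0,0]}
    - {"claw": 1,"slide": [0,0,0.17],"rot": [0,0,0]}
    - {"claw": 1,"slide": [0,0,0.23],"rot": [0,0,0]}
    - {"claw": 1,"slide": [0,0,0.29],"rot": [0,0,0.05]}

```text
time_s: 32.65
eef_pos: [0.518, -0.3646, 0.2249]
tcp_rot: [-3.14, 0.001, -2.794]
contact_force: [0.2, -0.9, -0.8]
opening: 0.0194
finger_force: 69.3
```

Request:
apply_moves:
  steps:
    - {"claw": 1,"slide": [0,0,0.06],"rot": [0,0,0.05]}
    - {"claw": 1,"slide": [0,0.06,0.07],"rot": [0,0,0.1]}
    - {"claw": 1,"slide": [0,0.12,0.07],"rot": [0,0,0.15]}
    - {"claw": 1,"slide": [0.005,0.18,0.07],"rot": [0,0,0.18]}
    - {"claw": 1,"slide": [0.01,0.24,0.07],"rot": [0,0,0.199]}

```text
time_s: 33.15
eef_pos: [0.5261, -0.1712, 0.2788]
tcp_rot: [-3.14, 0.001, -2.48]
contact_force: [0.7, 0.5, -0.7]
opening: 0.0193
finger_force: 69.3
```

Request:
apply_moves:
  steps:
    - {"claw": 1,"slide": [0,0.06,0],"rot": [0,0,0]}
    - {"claw": 1,"slide": [0.005,0.12,0],"rot": [0,0,0]}
    - {"claw": 1,"slide": [0.01,0.18,0],"rot": [0,0,0]}
    - {"claw": 1,"slide": [0.015,0.24,0],"rot": [0,0,0]}
    - {"claw": 1,"slide": [0.018,0.3,0],"rot": [0,0,0]}

```text
time_s: 33.65
eef_pos: [0.5405, 0.0692, 0.2788]
tcp_rot: [-3.141, 0.001, -2.482]
contact_force: [0.4, -0.8, -0.9]
opening: 0.0189
finger_force: 69.3
```

Request:
apply_moves:
  steps:
    - {"claw": 1,"slide": [0.004,0.06,0],"rot": [0,0,0]}
    - {"claw": 1,"slide": [0.008,0.12,0],"rot": [0,0,0]}
    - {"claw": 1,"slide": [0.012,0.18,0],"rot": [0,0,0]}
    - {"claw": 1,"slide": [0.017,0.24,0],"rot": [0,0,0]}
    - {"claw": 1,"slide": [0.017,0.3,0],"rot": [0,0,0]}

```text
time_s: 34.15
eef_pos: [0.5541, 0.3092, 0.2786]
tcp_rot: [-3.141, 0.001, -2.482]
contact_force: [1.0, -0.3, -0.7]
opening: 0.0193
finger_force: 69.3
```

Request:
apply_moves:
  steps:
    - {"claw": 1,"slide": [0,0.055,-0.03],"rot": [0,0,0]}
    - {"claw": 1,"slide": [0,0.055,-0.09],"rot": [0,0,0]}
    - {"claw": 1,"slide": [0,0.055,-0.15],"rot": [0,0,0]}
    - {"claw": 1,"slide": [0,0.055,-0.21],"rot": [0,0,0]}
    - {"claw": 1,"slide": [0,0.055,-0.25],"rot": [0,0,0]}

```text
time_s: 34.65
eef_pos: [0.553, 0.3506, 0.0752]
tcp_rot: [3.141, -0.002, -2.481]
contact_force: [-0.7, -0.2, -0.2]
opening: 0.0192
finger_force: 69.3
```

Request:
apply_moves:
  steps:
    - {"claw": 1,"slide": [0,0,0],"rot": [0,0,0]}
    - {"claw": 1,"slide": [0,0,0],"rot": [0,0,0]}
    - {"claw": 1,"slide": [0,0,0],"rot": [0,0,0]}

```text
time_s: 34.95
eef_pos: [0.5557, 0.3521, 0.0807]
tcp_rot: [-3.141, 0.004, -2.482]
contact_force: [0.5, -0.3, -0.2]
opening: 0.0193
finger_force: 69.3
```

Run:
```python
from h import *
p=jw(0,-.034);go(p[0],p[1],.0145,217.7);s=env.read_state();print(s["opening"],s["finger_force"],s["time_s"])
```

```text
from [0.5557 0.3521 0.0807] yaw -142.2 slide [ 0.0003 -0.0014 -0.0827] rot -0.0012
0.01930009452986415 69.27815794944763 34.95
```

Request:
apply_moves:
  steps:
    - {"claw": 1,"slide": [0,-0.0015,-0.04],"rot": [0,0,0]}
    - {"claw": 1,"slide": [0,-0.0015,-0.07],"rot": [0,0,0]}
    - {"claw": 1,"slide": [0,-0.0015,-0.079],"rot": [0,0,0]}
    - {"claw": 1,"slide": [0,-0.0015,-0.082],"rot": [0,0,0]}
    - {"claw": 1,"slide": [0,-0.0015,-0.082],"rot": [0,0,0]}

```text
time_s: 35.45
eef_pos: [0.5553, 0.3507, 0.0143]
tcp_rot: [-3.141, 0.002, -2.482]
contact_force: [0.5, 0.2, -0.3]
opening: 0.0191
finger_force: 69.3
```

Request:
apply_moves:
  steps:
    - {"claw": 0.55,"slide": [0,0,0],"rot": [0,0,0]}
    - {"claw": 0.55,"slide": [0,0,0],"rot": [0,0,0]}
    - {"claw": 0.55,"slide": [0,0,0],"rot": [0,0,0]}
    - {"claw": 0.55,"slide": [0,0,0.03],"rot": [0,0,0]}
    - {"claw": 0.55,"slide": [0,0,0.09],"rot": [0,0,0]}

```text
time_s: 35.95
eef_pos: [0.5523, 0.3487, 0.0819]
tcp_rot: [3.141, -0.006, -2.482]
contact_force: [0.5, -0.1, 0.2]
opening: 0.0384
finger_force: 0.0
```

Request:
apply_moves:
  steps:
    - {"claw": 0.55,"slide": [0,0,0.06],"rot": [0,0,0]}
    - {"claw": 0.55,"slide": [0,0,0.12],"rot": [0,0,0]}
    - {"claw": 0.55,"slide": [0,0,0.18],"rot": [0,0,0]}
    - {"claw": 0.55,"slide": [-0.03,0.02,0.24],"rot": [0,0,0]}
    - {"claw": 0.55,"slide": [-0.03,0.02,0.25],"rot": [0,0,0]}

```text
time_s: 36.45
eef_pos: [0.5297, 0.3676, 0.2897]
tcp_rot: [3.141, 0.007, -2.481]
contact_force: [1.3, 1.4, 0.9]
opening: 0.0387
finger_force: 0.0
```

Run:
```python
from h import *
st,im=snap("wrist","w11")
# draw expected layer outlines for a check
for x0,x1,y0,y1,z,c in [(-50,50,25,47,.042,(0,0,255)),(-50,50,-47,-25,.042,(0,0,255)),(-47,-25,-50,50,.026,(0,255,0)),(25,47,-50,50,.026,(0,255,0))]:
  q=np.array([proj("wrist",[*jw(a/1000,b/1000),z],st) for a,b in[(x0,y0),(x1,y0),(x1,y1),(x0,y1)]]).astype(int);cv2.polylines(im,[q],True,c,1)
c=proj("wrist",[*J,.04],st).astype(int);print(c)
a=im[max(0,c[1]-110):c[1]+110,c[0]-130:c[0]+130];cv2.imwrite("pics/c11.png",cv2.resize(a,None,fx=2.5,fy=2.5))
go(.5263,-.4231,.28,188.1)
```

```text
[325 207]
from [0.5301 0.3675 0.2895] yaw -142.1 slide [-0.0047 -0.9883 -0.0119] rot -0.3309
```

View pics/c11.png

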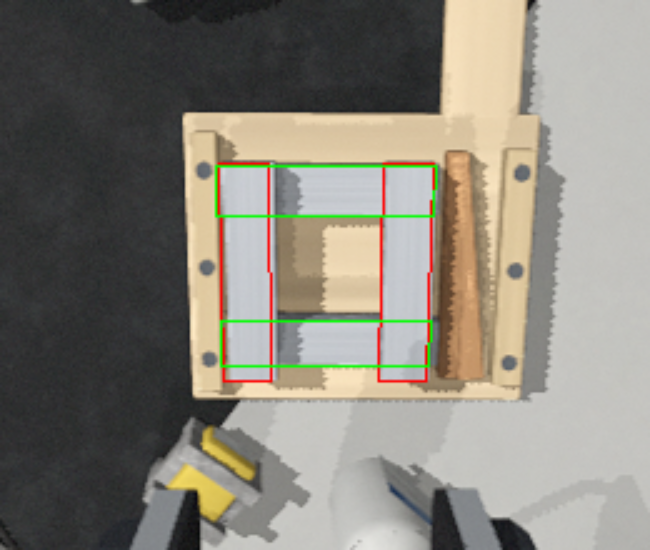

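All four bars match the drawn outlines to about 2 mm. Now the last bar, b1.

Request:
apply_moves:
  steps:
    - {"claw": 0.55,"slide": [0,-0.06,0],"rot": [0,0,-0.06]}
    - {"claw": 0.55,"slide": [0,-0.12,0],"rot": [0,0,-0.12]}
    - {"claw": 0.55,"slide": [0,-0.18,0],"rot": [0,0,-0.18]}
    - {"claw": 0.55,"slide": [0,-0.24,0],"rot": [0,0,-0.25]}
    - {"claw": 0.55,"slide": [0,-0.3,0],"rot": [0,0,-0.331]}

```text
time_s: 37.0
eef_pos: [0.5297, 0.124, 0.2836]
tcp_rot: [-3.141, -0.0, -3.006]
contact_force: [0.7, 0.3, 0.1]
opening: 0.0385
finger_force: 0.0
```

Request:
apply_moves:
  steps:
    - {"claw": 0.55,"slide": [0,-0.06,0],"rot": [0,0,0]}
    - {"claw": 0.55,"slide": [0,-0.12,0],"rot": [0,0,0]}
    - {"claw": 0.55,"slide": [0,-0.18,0],"rot": [0,0,0]}
    - {"claw": 0.55,"slide": [0,-0.24,0],"rot": [0,0,0]}
    - {"claw": 0.55,"slide": [0,-0.3,0],"rot": [0,0,0]}

```text
time_s: 37.5
eef_pos: [0.5297, -0.1161, 0.2837]
tcp_rot: [3.142, -0.0, -3.002]
contact_force: [0.8, 0.8, 0.8]
opening: 0.0382
finger_force: 0.0
```

Request:
apply_moves:
  steps:
    - {"claw": 0.55,"slide": [0,-0.06,0],"rot": [0,0,0]}
    - {"claw": 0.55,"slide": [0,-0.12,0],"rot": [0,0,0]}
    - {"claw": 0.55,"slide": [-0.002,-0.18,0],"rot": [0,0,0]}
    - {"claw": 0.55,"slide": [-0.004,-0.24,0],"rot": [0,0,0]}
    - {"claw": 0.55,"slide": [-0.004,-0.3,0],"rot": [0,0,0]}

```text
time_s: 38.0
eef_pos: [0.5263, -0.3561, 0.2838]
tcp_rot: [3.141, -0.0, -3.002]
contact_force: [0.9, 0.4, -0.3]
opening: 0.0388
finger_force: 0.0
```

Request:
apply_moves:
  steps:
    - {"claw": 0.55,"slide": [0,-0.05,-0.02],"rot": [0,0,0]}
    - {"claw": 0.55,"slide": [0,-0.088,-0.06],"rot": [0,0,0]}
    - {"claw": 0.55,"slide": [0,-0.088,-0.12],"rot": [0,0,0]}
    - {"claw": 0.55,"slide": [0,-0.088,-0.18],"rot": [0,0,0]}
    - {"claw": 0.55,"slide": [0,-0.088,-0.24],"rot": [0,0,0]}

```text
time_s: 38.5
eef_pos: [0.5262, -0.4245, 0.0896]
tcp_rot: [3.141, -0.0, -3.002]
contact_force: [0.3, 0.3, -0.7]
opening: 0.0382
finger_force: 0.0
```

Request:
apply_moves:
  steps:
    - {"claw": 0.55,"slide": [0,0,-0.04],"rot": [0,0,0]}
    - {"claw": 0.55,"slide": [0,0,-0.04],"rot": [0,0,0]}
    - {"claw": 0.55,"slide": [0,0,-0.04],"rot": [0,0,0]}
    - {"claw": 0.55,"slide": [0,0,-0.04],"rot": [0,0,0]}

```text
time_s: 38.9
eef_pos: [0.5281, -0.4253, 0.0626]
tcp_rot: [-3.139, 0.002, -3.002]
contact_force: [0.0, -0.2, 0.0]
opening: 0.0383
finger_force: 0.0
```

Run:
```python
from h import *
go(.5263,-.4231,-.0085,188.1);print(env.read_state()["time_s"])
```

```text
from [ 0.5281 -0.4253  0.0626] yaw -172.0 slide [-0.0022  0.0028 -0.0889] rot 0.0009
38.9
```

Request:
apply_moves:
  steps:
    - {"claw": 0.55,"slide": [-0.002,0.003,-0.04],"rot": [0,0,0]}
    - {"claw": 0.55,"slide": [-0.002,0.003,-0.07],"rot": [0,0,0]}
    - {"claw": 0.55,"slide": [-0.002,0.003,-0.089],"rot": [0,0,0]}
    - {"claw": 0.55,"slide": [-0.002,0.003,-0.089],"rot": [0,0,0]}
    - {"claw": 0.55,"slide": [-0.002,0.003,-0.089],"rot": [0,0,0]}

```text
time_s: 39.4
eef_pos: [0.5264, -0.4228, -0.0091]
tcp_rot: [-3.14, 0.002, -3.002]
contact_force: [-0.1, -0.7, 0.0]
opening: 0.0386
finger_force: 0.0
```

Request:
apply_moves:
  steps:
    - {"claw": 0.65,"slide": [0,0,0],"rot": [0,0,0]}
    - {"claw": 0.8,"slide": [0,0,0],"rot": [0,0,0]}
    - {"claw": 1,"slide": [0,0,0],"rot": [0,0,0]}
    - {"claw": 1,"slide": [0,0,0],"rot": [0,0,0]}
    - {"claw": 1,"slide": [0,0,0],"rot": [0,0,0]}
  grip_force: 70

```text
time_s: 39.9
eef_pos: [0.5264, -0.4229, -0.009]
tcp_rot: [-3.139, 0.002, -3.002]
contact_force: [-1.9, 0.8, 10.1]
opening: 0.0195
finger_force: 68.6
```

Request:
apply_moves:
  steps:
    - {"claw": 1,"slide": [0,0,0.05],"rot": [0,0,0]}
    - {"claw": 1,"slide": [0,0,0.11],"rot": [0,0,0]}
    - {"claw": 1,"slide": [0,0,0.17],"rot": [0,0,0]}
    - {"claw": 1,"slide": [0,0,0.23],"rot": [0,0,0]}
    - {"claw": 1,"slide": [0,0,0.29],"rot": [0,0,-0.05]}

```text
time_s: 40.4
eef_pos: [0.5252, -0.4218, 0.2242]
tcp_rot: [-3.14, 0.001, -3.08]
contact_force: [1.5, -1.3, -0.8]
opening: 0.0188
finger_force: 69.3
```

Request:
apply_moves:
  steps:
    - {"claw": 1,"slide": [0,0,0.06],"rot": [0,0,-0.05]}
    - {"claw": 1,"slide": [0,0.06,0.07],"rot": [0,0,-0.1]}
    - {"claw": 1,"slide": [0,0.12,0.07],"rot": [0,0,-0.15]}
    - {"claw": 1,"slide": [0,0.18,0.07],"rot": [0,0,-0.2]}
    - {"claw": 1,"slide": [0,0.24,0.07],"rot": [0,0,-0.25]}

```text
time_s: 40.9
eef_pos: [0.5252, -0.2283, 0.2779]
tcp_rot: [-3.142, 0.002, 2.807]
contact_force: [1.2, 0.0, -0.5]
opening: 0.0194
finger_force: 69.3
```

Request:
apply_moves:
  steps:
    - {"claw": 1,"slide": [0,0.06,0],"rot": [0,0,-0.05]}
    - {"claw": 1,"slide": [0,0.12,0],"rot": [0,0,-0.1]}
    - {"claw": 1,"slide": [0,0.18,0],"rot": [0,0,-0.15]}
    - {"claw": 1,"slide": [0,0.24,0],"rot": [0,0,-0.2]}
    - {"claw": 1,"slide": [0,0.3,0],"rot": [0,0,-0.25]}

```text
time_s: 41.4
eef_pos: [0.5251, 0.0119, 0.278]
tcp_rot: [3.14, 0.001, 2.414]
contact_force: [0.4, 0.0, -1.5]
opening: 0.0195
finger_force: 69.3
```

Request:
apply_moves:
  steps:
    - {"claw": 1,"slide": [-0.005,0.06,0],"rot": [0,0,-0.05]}
    - {"claw": 1,"slide": [-0.01,0.12,0],"rot": [0,0,-0.1]}
    - {"claw": 1,"slide": [-0.015,0.18,0],"rot": [0,0,-0.121]}
    - {"claw": 1,"slide": [-0.02,0.24,0],"rot": [0,0,-0.121]}
    - {"claw": 1,"slide": [-0.025,0.3,0],"rot": [0,0,-0.121]}

```text
time_s: 41.9
eef_pos: [0.505, 0.252, 0.278]
tcp_rot: [3.14, 0.0, 2.228]
contact_force: [1.2, -0.7, -0.3]
opening: 0.0192
finger_force: 69.3
```

Request:
apply_moves:
  steps:
    - {"claw": 1,"slide": [0,0.06,0],"rot": [0,0,0]}
    - {"claw": 1,"slide": [0,0.12,0],"rot": [0,0,0]}
    - {"claw": 1,"slide": [0,0.134,-0.05],"rot": [0,0,0]}
    - {"claw": 1,"slide": [0,0.134,-0.11],"rot": [0,0,0]}
    - {"claw": 1,"slide": [0,0.134,-0.17],"rot": [0,0,0]}

```text
time_s: 42.4
eef_pos: [0.5055, 0.3582, 0.1403]
tcp_rot: [3.139, 0.0, 2.229]
contact_force: [1.0, 0.7, -1.4]
opening: 0.0195
finger_force: 69.3
```

Request:
apply_moves:
  steps:
    - {"claw": 1,"slide": [0,0,-0.04],"rot": [0,0,0]}
    - {"claw": 1,"slide": [0,0,-0.06],"rot": [0,0,0]}
    - {"claw": 1,"slide": [0,0,-0.06],"rot": [0,0,0]}
    - {"claw": 1,"slide": [0,0,-0.06],"rot": [0,0,0]}

```text
time_s: 42.8
eef_pos: [0.5059, 0.3575, 0.0942]
tcp_rot: [3.14, 0.0, 2.228]
contact_force: [0.7, -0.2, -0.7]
opening: 0.0191
finger_force: 69.2
```

Run:
```python
from h import *
p=jw(-.036,.001);go(p[0],p[1],.0305,127.7);s=env.read_state();print(s["opening"],s["finger_force"],s["time_s"])
```

```text
from [0.5059 0.3575 0.0942] yaw 127.6 slide [ 0.0002 -0.0011 -0.0797] rot 0.0008
0.019141008134018523 69.24943685531616 42.8
```

Request:
apply_moves:
  steps:
    - {"claw": 1,"slide": [0,-0.001,-0.04],"rot": [0,0,0]}
    - {"claw": 1,"slide": [0,-0.001,-0.07],"rot": [0,0,0]}
    - {"claw": 1,"slide": [0,-0.001,-0.077],"rot": [0,0,0]}
    - {"claw": 1,"slide": [0,-0.001,-0.08],"rot": [0,0,0]}
    - {"claw": 1,"slide": [0,-0.001,-0.08],"rot": [0,0,0]}

```text
time_s: 43.3
eef_pos: [0.5063, 0.357, 0.0306]
tcp_rot: [3.14, 0.0, 2.228]
contact_force: [-0.9, 0.2, -0.4]
opening: 0.0194
finger_force: 69.2
```

Request:
apply_moves:
  steps:
    - {"claw": 0.55,"slide": [0,0,0],"rot": [0,0,0]}
    - {"claw": 0.55,"slide": [0,0,0],"rot": [0,0,0]}
    - {"claw": 0.55,"slide": [0,0,0],"rot": [0,0,0]}
    - {"claw": 0.55,"slide": [0,0,0.03],"rot": [0,0,0]}
    - {"claw": 0.55,"slide": [0,0,0.09],"rot": [0,0,0]}

```text
time_s: 43.8
eef_pos: [0.5036, 0.3551, 0.0989]
tcp_rot: [-3.136, -0.0, 2.228]
contact_force: [0.6, 0.6, 0.2]
opening: 0.0381
finger_force: 0.0
```

Request:
apply_moves:
  steps:
    - {"claw": 0.55,"slide": [0,0,0.06],"rot": [0,0,0]}
    - {"claw": 0.55,"slide": [0,0,0.12],"rot": [0,0,0]}
    - {"claw": 0.55,"slide": [-0.03,0,0.18],"rot": [0,0,0]}
    - {"claw": 0.55,"slide": [-0.06,0,0.22],"rot": [0,0,0]}
    - {"claw": 0.55,"slide": [-0.06,0,0.22],"rot": [0,0,0]}

```text
time_s: 44.3
eef_pos: [0.4568, 0.3576, 0.283]
tcp_rot: [3.134, -0.0, 2.229]
contact_force: [-0.2, -0.2, -0.0]
opening: 0.0384
finger_force: 0.0
```

Run:
```python
from h import *
st,im=snap("wrist","w12");hh=cv2.cvtColor(im,cv2.COLOR_BGR2HSV)
# edges of the top bar vs layer: report bright-grey extent along jig lines at z=.058
def prof(a,b,z,n=161):
  o=[]
  for t in np.linspace(0,1,n):
    q=np.array(a)*(1-t)+np.array(b)*t;u=proj("wrist",[*jw(*q),z],st).round().astype(int);o.append(hh[u[1],u[0]])
  return np.array(o)
for a,b in [((-.07,0),(-.0,0)),((-.036,-.08),(-.036,.08))]:
  p=prof(a,b,.058,71 if b[1]==0 else 81);g=(p[:,1]<35)&(p[:,2]>185);print("".join("#" if x else "." for x in g))
s=env.read_state();print(s["eef_pos"],s["time_s"])
m=cv2.inRange(hh,(0,0,170),(180,60,255))
# hammer handle (orange)
o=cv2.inRange(hh,(5,110,80),(18,255,255))
cs,_=cv2.findContours(o,cv2.RETR_EXTERNAL,cv2.CHAIN_APPROX_NONE)
for c in cs:
  if cv2.contourArea(c)>300:
    r=cv2.minAreaRect(np.array([onz("wrist",q,.02,st)[:2]*1000 for q in c[:,0]],np.float32));print(c[:,0].mean(0),r)
```

```text
.....................#.#######################.........................
................##################################################...............
[0.45742637 0.35726873 0.28011041] 44.35
[215.58823529 282.88770053] ((418.9000549316406, 192.24169921875), (110.10237121582031, 20.682538986206055), 53.47788619995117)
[ 15.28571429 281.11836735] ((219.3890380859375, 47.69583511352539), (112.20184326171875, 32.27261734008789), 89.31414031982422)
[387.43661972 169.75117371] ((495.83709716796875, 429.98016357421875), (107.82073211669922, 21.265888214111328), 37.65887451171875)
[118.08602151  41.75576037] ((191.48391723632812, 351.8313293457031), (88.44976806640625, 165.53660583496094), 0.055498022586107254)
[28.698 33.526] ((110.41339874267578, 310.02227783203125), (125.87345123291016, 51.064449310302734), 77.61399841308594)
```

All five bars are stacked; the top bar is at (-36, 1). The hammer seems to have been shifted a little. On to the wedge.

Request:
apply_moves:
  steps:
    - {"claw": 0.45,"slide": [0,-0.06,0],"rot": [0,0,0.06]}
    - {"claw": 0.45,"slide": [0,-0.12,0],"rot": [0,0,0.12]}
    - {"claw": 0.45,"slide": [0,-0.18,0],"rot": [0,0,0.18]}
    - {"claw": 0.45,"slide": [0,-0.24,0],"rot": [0,0,0.24]}
    - {"claw": 0.45,"slide": [0,-0.3,0],"rot": [0,0,0.3]}

```text
time_s: 44.85
eef_pos: [0.457, 0.1144, 0.276]
tcp_rot: [-3.141, -0.001, 2.703]
contact_force: [1.7, -0.4, 0.2]
opening: 0.047
finger_force: 0.0
```

Request:
apply_moves:
  steps:
    - {"claw": 0.45,"slide": [0,-0.06,0],"rot": [0,0,0.06]}
    - {"claw": 0.45,"slide": [0,-0.12,0],"rot": [0,0,0.12]}
    - {"claw": 0.45,"slide": [0,-0.18,0],"rot": [0,0,0.18]}
    - {"claw": 0.45,"slide": [0,-0.24,0],"rot": [0,0,0.24]}
    - {"claw": 0.45,"slide": [0,-0.3,0],"rot": [0,0,0.3]}

```text
time_s: 45.35
eef_pos: [0.4568, -0.1258, 0.2761]
tcp_rot: [3.141, -0.001, -3.11]
contact_force: [0.8, 0.8, 0.0]
opening: 0.0469
finger_force: 0.0
```

Request:
apply_moves:
  steps:
    - {"claw": 0.45,"slide": [-0.01,-0.06,0],"rot": [0,0,0.06]}
    - {"claw": 0.45,"slide": [-0.02,-0.12,0],"rot": [0,0,0.12]}
    - {"claw": 0.45,"slide": [-0.03,-0.18,0],"rot": [0,0,0.126]}
    - {"claw": 0.45,"slide": [-0.04,-0.24,0],"rot": [0,0,0.126]}
    - {"claw": 0.45,"slide": [-0.05,-0.3,0],"rot": [0,0,0.126]}

```text
time_s: 45.85
eef_pos: [0.4164, -0.3657, 0.2759]
tcp_rot: [3.141, -0.001, -2.916]
contact_force: [1.5, 0.1, 0.4]
opening: 0.0472
finger_force: 0.0
```

Request:
apply_moves:
  steps:
    - {"claw": 0.45,"slide": [0,-0.05,-0.05],"rot": [0,0,0]}
    - {"claw": 0.45,"slide": [0,-0.05,-0.1],"rot": [0,0,0]}
    - {"claw": 0.45,"slide": [0,-0.05,-0.13],"rot": [0,0,0]}
    - {"claw": 0.45,"slide": [0,-0.05,-0.13],"rot": [0,0,0]}
    - {"claw": 0.45,"slide": [0,-0.05,-0.13],"rot": [0,0,0]}

```text
time_s: 46.35
eef_pos: [0.4173, -0.4035, 0.1732]
tcp_rot: [3.141, -0.0, -2.915]
contact_force: [-0.0, 0.1, 0.8]
opening: 0.0467
finger_force: 0.0
```

```bash
cat > wed.py <<'E'
from h import *
st,im=snap("wrist","w13");hh=cv2.cvtColor(im,cv2.COLOR_BGR2HSV)
c=proj("wrist",[.41,-.44,.028],st).round().astype(int);print(c,st["eef_pos"])
B=np.zeros_like(hh[:,:,0])
q=np.array([proj("wrist",[x,y,.004],st) for x,y in [(.325,-.48),(.5,-.435),(.49,-.39),(.315,-.43)]]).astype(int);cv2.fillPoly(B,[q],255)
# wedge top: brighter, less saturated than cork; print samples
for t in [-.05,0,.04]: 
  p=np.array([.41,-.4405])+t*np.array([.973,.23])
  print([tuple(map(int,hh[tuple(proj("wrist",[*(p+s*np.array([-.23,.973])),.028],st).round().astype(int)[::-1])])) for s in np.arange(-.022,.023,.004)])
cv2.imwrite("pics/c13.png",cv2.resize(im[max(0,c[1]-120):c[1]+120,max(0,c[0]-120):c[0]+120],None,fx=2.5,fy=2.5))
E
python3 wed.py
```

```text
[281 203] [ 0.41726928 -0.40353108  0.17320193]
[(16, 87, 219), (16, 93, 195), (16, 99, 168), (19, 78, 202), (19, 76, 211), (19, 75, 213), (23, 60, 235), (20, 73, 206), (19, 77, 198), (17, 101, 119), (16, 106, 123), (15, 105, 124)]
[(16, 94, 189), (15, 103, 174), (16, 95, 196), (16, 94, 196), (19, 75, 215), (20, 73, 213), (24, 55, 240), (19, 80, 198), (19, 85, 173), (17, 107, 112), (16, 108, 130), (15, 102, 133)]
[(17, 89, 218), (16, 99, 186), (16, 100, 173), (16, 94, 189), (17, 96, 167), (19, 74, 210), (23, 57, 242), (20, 77, 199), (17, 93, 102), (16, 109, 119), (15, 109, 124), (15, 103, 124)]
```

```bash
cat > wed2.py <<'E'
from h import *
import json
im=cv2.imread("pics/w13.png");hh=cv2.cvtColor(im,cv2.COLOR_BGR2HSV);st={"eef_pos":[.41726928,-.40353108,.17320193],"tcp_rot":[3.141,0,-2.915]}
m=cv2.inRange(hh,(18,35,165),(27,88,255))
B=np.zeros_like(m);q=np.array([proj("wrist",[x,y,.004],st) for x,y in [(.325,-.48),(.5,-.435),(.49,-.39),(.315,-.43)]]).astype(int);cv2.fillPoly(B,[q],255)
m=cv2.morphologyEx(m&B,cv2.MORPH_CLOSE,np.ones((5,5)));m=cv2.morphologyEx(m,cv2.MORPH_OPEN,np.ones((3,3)))
cs,_=cv2.findContours(m,cv2.RETR_EXTERNAL,cv2.CHAIN_APPROX_NONE);c=max(cs,key=cv2.contourArea)
w=np.array([onz("wrist",p,.028,st)[:2] for p in c[:,0]])
for p in cv2.approxPolyDP(c,4,True)[:,0]: print(p,(onz("wrist",p,.028,st)[:2]*1000).round(1))
a=np.radians(13.);ux=np.array([np.cos(a),np.sin(a)]);uy=np.array([-ux[1],ux[0]])
d=w-[.41,-.4405];t=d@ux;s=d@uy;print("t range",t.min(),t.max())
T=[];U=[];L=[]
for k in np.arange(-.055,.056,.01):
  sel=abs(t-k)<.004
  if sel.sum()>2: T.append(k);U.append(s[sel].max());L.append(s[sel].min())
print(np.round(np.array([T,U,L])*1000,1))
print(np.degrees(np.polyfit(T,U,1)[0]),np.polyfit(T,U,1)[1])
E
python3 wed2.py
```

```text
[265 122] [ 349.3 -465.4]
[281 274] [ 473.4 -427.8]
[292 274] [ 471.2 -418.2]
[293 123] [ 345.  -443.6]
t range -0.06477858094079816 0.06464596147825666
[[-55.  -45.  -35.  -25.  -15.   -5.    5.   15.   25.   35.   45.   55. ]
 [ 11.5  11.3  11.1  10.9  10.7  10.4  10.2  10.    9.8   9.6   9.4   9.2]
 [-11.2 -11.5 -11.3 -11.5 -10.9  -9.8  -8.6  -8.   -6.7  -6.1  -4.8  -4.2]]
-1.2266856630925962 0.010330368611872007
```

The wedge fit is clean: 129.4 x 22.7 mm, origin (0.410,-0.4415), yaw 11.8°. I grip its tail.

Run:
```python
from h import *
go(.3632,-.4513,.06,191.8);go(.3632,-.4513,-.002,191.8)
for x,y in [(-.097-.048,.0687),(-.085-.048,.0695)]: print(jw(x,y).round(4))
```

```text
from [ 0.4179 -0.4039  0.1742] yaw -167.0 slide [-0.0683 -0.0593 -0.1427] rot -0.0131
from [ 0.4179 -0.4039  0.1742] yaw -167.0 slide [-0.0683 -0.0593 -0.2202] rot -0.0131
[0.3784 0.3435]
[0.3874 0.3515]
```

Request:
apply_moves:
  steps:
    - {"claw": 0.45,"slide": [-0.03,-0.03,-0.04],"rot": [0,0,-0.013]}
    - {"claw": 0.45,"slide": [-0.068,-0.059,-0.08],"rot": [0,0,-0.013]}
    - {"claw": 0.45,"slide": [-0.068,-0.059,-0.13],"rot": [0,0,-0.013]}
    - {"claw": 0.45,"slide": [-0.068,-0.059,-0.14],"rot": [0,0,-0.013]}
    - {"claw": 0.45,"slide": [-0.068,-0.059,-0.14],"rot": [0,0,-0.013]}

```text
time_s: 46.9
eef_pos: [0.3635, -0.4506, 0.0617]
tcp_rot: [3.141, -0.0, -2.935]
contact_force: [0.9, 0.6, 0.4]
opening: 0.0471
finger_force: 0.0
```

Request:
apply_moves:
  steps:
    - {"claw": 0.45,"slide": [0,0,0],"rot": [0,0,0]}
    - {"claw": 0.45,"slide": [0,0,0],"rot": [0,0,0]}

```text
time_s: 47.1
eef_pos: [0.3645, -0.4516, 0.0632]
tcp_rot: [-3.139, 0.001, -2.935]
contact_force: [0.2, 0.7, 0.3]
opening: 0.0471
finger_force: 0.0
```

Run:
```python
from h import *
go(.3632,-.4513,-.002,191.8)
```

```text
from [ 0.3645 -0.4516  0.0632] yaw -168.1 slide [-0.0017  0.0003 -0.0815] rot -0.0006
```

Request:
apply_moves:
  steps:
    - {"claw": 0.45,"slide": [-0.0017,0,-0.04],"rot": [0,0,0]}
    - {"claw": 0.45,"slide": [-0.0017,0,-0.07],"rot": [0,0,0]}
    - {"claw": 0.45,"slide": [-0.0017,0,-0.0815],"rot": [0,0,0]}
    - {"claw": 0.45,"slide": [-0.0017,0,-0.0815],"rot": [0,0,0]}
    - {"claw": 0.45,"slide": [-0.0017,0,-0.0815],"rot": [0,0,0]}

```text
time_s: 47.6
eef_pos: [0.3625, -0.4514, -0.0028]
tcp_rot: [-3.14, 0.001, -2.935]
contact_force: [0.2, 0.8, 0.6]
opening: 0.0467
finger_force: 0.0
```

Request:
apply_moves:
  steps:
    - {"claw": 0.6,"slide": [0,0,0],"rot": [0,0,0]}
    - {"claw": 0.75,"slide": [0,0,0],"rot": [0,0,0]}
    - {"claw": 1,"slide": [0,0,0],"rot": [0,0,0]}
    - {"claw": 1,"slide": [0,0,0],"rot": [0,0,0]}
    - {"claw": 1,"slide": [0,0,0],"rot": [0,0,0]}
  grip_force: 50

```text
time_s: 48.1
eef_pos: [0.3623, -0.4515, -0.0029]
tcp_rot: [-3.14, 0.001, -2.936]
contact_force: [-0.9, 1.5, 10.4]
opening: 0.0218
finger_force: 48.8
```

Request:
apply_moves:
  steps:
    - {"claw": 1,"slide": [0,0,0.05],"rot": [0,0,0]}
    - {"claw": 1,"slide": [0,0,0.11],"rot": [0,0,0]}
    - {"claw": 1,"slide": [0,0,0.17],"rot": [0,0,0]}
    - {"claw": 1,"slide": [0,0,0.23],"rot": [0,0,0]}
    - {"claw": 1,"slide": [0,0,0.29],"rot": [0,0,0.05]}

```text
time_s: 48.6
eef_pos: [0.3614, -0.4505, 0.2305]
tcp_rot: [-3.141, 0.0, -2.857]
contact_force: [1.1, -1.3, -0.4]
opening: 0.0217
finger_force: 49.9
```

Request:
apply_moves:
  steps:
    - {"claw": 1,"slide": [0,0,0.06],"rot": [0,0,0.05]}
    - {"claw": 1,"slide": [0,0.06,0.07],"rot": [0,0,0.1]}
    - {"claw": 1,"slide": [0,0.12,0.07],"rot": [0,0,0.15]}
    - {"claw": 1,"slide": [0,0.18,0.07],"rot": [0,0,0.2]}
    - {"claw": 1,"slide": [0,0.24,0.07],"rot": [0,0,0.238]}

```text
time_s: 49.1
eef_pos: [0.3613, -0.2571, 0.2842]
tcp_rot: [-3.141, 0.0, -2.481]
contact_force: [1.1, 0.1, 1.1]
opening: 0.0217
finger_force: 49.9
```

Request:
apply_moves:
  steps:
    - {"claw": 1,"slide": [0,0.06,0],"rot": [0,0,0]}
    - {"claw": 1,"slide": [0,0.12,0],"rot": [0,0,0]}
    - {"claw": 1,"slide": [0,0.18,0],"rot": [0,0,0]}
    - {"claw": 1,"slide": [0,0.24,0],"rot": [0,0,0]}
    - {"claw": 1,"slide": [0,0.3,0],"rot": [0,0,0]}

```text
time_s: 49.6
eef_pos: [0.3611, -0.0171, 0.2844]
tcp_rot: [-3.141, 0.001, -2.484]
contact_force: [1.7, 0.1, -1.2]
opening: 0.0219
finger_force: 49.9
```

Request:
apply_moves:
  steps:
    - {"claw": 1,"slide": [0,0.06,0],"rot": [0,0,0]}
    - {"claw": 1,"slide": [0.005,0.12,0],"rot": [0,0,0]}
    - {"claw": 1,"slide": [0.01,0.18,0],"rot": [0,0,0]}
    - {"claw": 1,"slide": [0.015,0.24,0],"rot": [0,0,0]}
    - {"claw": 1,"slide": [0.019,0.3,0],"rot": [0,0,0]}

```text
time_s: 50.1
eef_pos: [0.3765, 0.2234, 0.2844]
tcp_rot: [-3.141, 0.001, -2.483]
contact_force: [1.2, -1.6, -0.9]
opening: 0.0214
finger_force: 49.9
```

Request:
apply_moves:
  steps:
    - {"claw": 1,"slide": [0,0.06,0],"rot": [0,0,0]}
    - {"claw": 1,"slide": [0,0.12,0],"rot": [0,0,0]}
    - {"claw": 1,"slide": [0,0.153,0],"rot": [0,0,0]}
    - {"claw": 1,"slide": [0,0.153,-0.05],"rot": [0,0,0]}
    - {"claw": 1,"slide": [0,0.153,-0.11],"rot": [0,0,0]}

```text
time_s: 50.6
eef_pos: [0.3777, 0.3455, 0.1963]
tcp_rot: [3.141, 0.004, -2.482]
contact_force: [1.4, -0.3, -2.3]
opening: 0.0217
finger_force: 49.9
```

Request:
apply_moves:
  steps:
    - {"claw": 1,"slide": [0,0,-0.05],"rot": [0,0,0]}
    - {"claw": 1,"slide": [0,0,-0.1],"rot": [0,0,0]}
    - {"claw": 1,"slide": [0,0,-0.13],"rot": [0,0,0]}
    - {"claw": 1,"slide": [0,0,-0.13],"rot": [0,0,0]}
    - {"claw": 1,"slide": [0,0,-0.13],"rot": [0,0,0]}

```text
time_s: 51.1
eef_pos: [0.3771, 0.3438, 0.0929]
tcp_rot: [3.142, 0.001, -2.483]
contact_force: [-0.3, -0.7, -0.7]
opening: 0.0216
finger_force: 49.9
```

Run:
```python
from h import *
p=jw(-.145,.0687);go(p[0],p[1],.0045,217.7);s=env.read_state();print(s["opening"],s["finger_force"],s["time_s"],wj(s["eef_pos"]))
```

```text
from [0.3771 0.3438 0.0929] yaw -142.3 slide [ 0.0015 -0.0004 -0.1105] rot -0.0002
0.021584137116103713 49.89518165588379 51.1 [-0.14577268  0.06969291]
```

Run:
```python
from h import *
p=jw(-.155,.0681);print(p);go(p[0],p[1],.03,217.7)
```

```text
[0.37081536 0.33689563]
from [0.3771 0.3438 0.0929] yaw -142.3 slide [-0.0079 -0.0086 -0.0786] rot -0.0002
```

Request:
apply_moves:
  steps:
    - {"claw": 1,"slide": [-0.008,-0.0086,-0.02],"rot": [0,0,0]}
    - {"claw": 1,"slide": [-0.008,-0.0086,-0.05],"rot": [0,0,0]}
    - {"claw": 1,"slide": [-0.008,-0.0086,-0.075],"rot": [0,0,0]}
    - {"claw": 1,"slide": [-0.008,-0.0086,-0.075],"rot": [0,0,0]}
    - {"claw": 1,"slide": [-0.008,-0.0086,-0.075],"rot": [0,0,0]}

```text
time_s: 51.6
eef_pos: [0.3713, 0.3374, 0.0335]
tcp_rot: [3.141, 0.002, -2.483]
contact_force: [0.2, -0.9, -0.6]
opening: 0.0215
finger_force: 49.9
```

Run:
```python
from h import *
p=jw(-.155,.0681);go(p[0],p[1],.0045,217.7);print(env.read_state()["contact_force"])
st,im=snap("scene","s14")
# expected wedge outline (top z) at current pose, drawn on scene
w=wj(st["eef_pos"])+[.048,0];z=st["eef_pos"][2]+.006+.024
q=[(-.065,-.0117),(-.03,-.0117),(.065,-.0003),(.065,.0117),(-.065,.0117)]
P=np.array([proj("scene",[*jw(*(w+a)),z]) for a in q]);print(P.round(1))
c=P.mean(0).astype(int);a=im[c[1]-45:c[1]+45,c[0]-60:c[0]+60]
b=cv2.resize(a,None,fx=6,fy=6,interpolation=cv2.INTER_CUBIC);cv2.polylines(b,[((P-c+[60,45])*6+3).astype(int)],True,(0,255,0),1);cv2.imwrite("pics/c14.png",b)
```

```text
from [0.3713 0.3374 0.0335] yaw -142.3 slide [-0.0006 -0.0007 -0.0363] rot -0.0002
[ 0.16129022 -0.92835143 -0.64868926]
[[314.2 334.2]
 [301.  335.2]
 [264.7 341.7]
 [264.8 345.5]
 [315.2 341.5]]
```

View pics/c14.png

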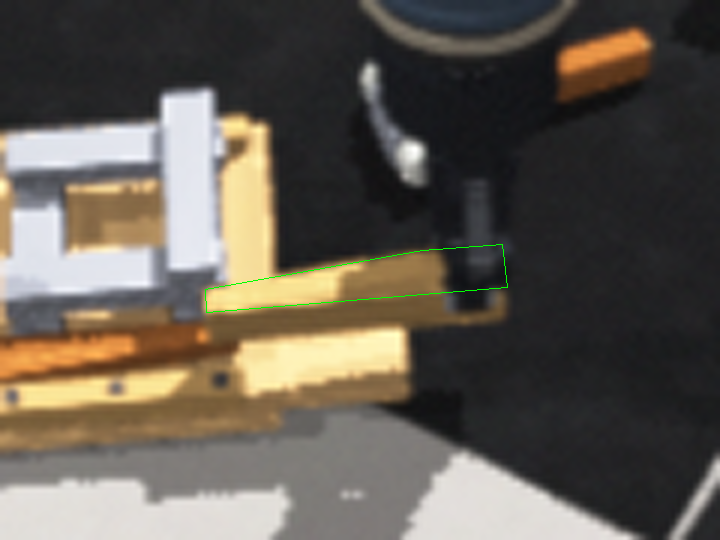

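The held wedge matches its predicted outline, with its tip at (205,300) in the crop. Lowering.

Request:
apply_moves:
  steps:
    - {"claw": 1,"slide": [-0.0006,-0.0007,-0.01],"rot": [0,0,0]}
    - {"claw": 1,"slide": [-0.0006,-0.0007,-0.02],"rot": [0,0,0]}
    - {"claw": 1,"slide": [-0.0006,-0.0007,-0.028],"rot": [0,0,0]}
    - {"claw": 1,"slide": [-0.0006,-0.0007,-0.034],"rot": [0,0,0]}
    - {"claw": 1,"slide": [-0.0006,-0.0007,-0.036],"rot": [0,0,0]}

```text
time_s: 52.15
eef_pos: [0.3695, 0.3357, 0.0024]
tcp_rot: [-3.142, -0.001, -2.483]
contact_force: [-5.0, -4.6, 13.5]
opening: 0.0216
finger_force: 51.4
```

Request:
apply_moves:
  steps:
    - {"claw": 1,"slide": [0,0,0],"rot": [0,0,0]}
    - {"claw": 1,"slide": [0,0,0],"rot": [0,0,0]}

```text
time_s: 52.35
eef_pos: [0.3699, 0.3361, 0.003]
tcp_rot: [-3.142, -0.0, -2.483]
contact_force: [-1.8, -1.0, 3.8]
opening: 0.0221
finger_force: 50.4
```

Run:
```python
from h import *
s=env.read_state();print(s["contact_force"],s["wrist_torque"],wj(s["eef_pos"]),s["eef_pos"])
p=jw(-.133,.0692);go(p[0],p[1],.004,217.7)
```

```text
[-1.75914151 -1.04161589  3.79912812] [-0.2380868   0.26915092 -0.00157424] [-0.15620594  0.06798587] [0.36993099 0.33606786 0.00301806]
from [0.3699 0.3361 0.003 ] yaw -142.3 slide [0.022  0.0189 0.0012] rot -0.0002
```

Request:
apply_moves:
  steps:
    - {"claw": 1,"slide": [0.005,0.004,0.001],"rot": [0,0,0]}
    - {"claw": 1,"slide": [0.01,0.0085,0.001],"rot": [0,0,0]}
    - {"claw": 1,"slide": [0.016,0.0137,0.001],"rot": [0,0,0]}
    - {"claw": 1,"slide": [0.02,0.0172,0.001],"rot": [0,0,0]}
    - {"claw": 1,"slide": [0.02,0.0172,0.001],"rot": [0,0,0]}

```text
time_s: 52.85
eef_pos: [0.3866, 0.3504, 0.0036]
tcp_rot: [3.142, 0.0, -2.483]
contact_force: [-0.0, 0.7, -0.7]
opening: 0.022
finger_force: 49.9
```

Run:
```python
from h import *
s=env.read_state();print(s["contact_force"],s["wrist_torque"],wj(s["eef_pos"]),s["eef_pos"])
```

```text
[-0.03043606  0.70368815 -0.65356715] [-0.03987244  0.02037071 -0.06642053] [-0.13426792  0.06912814] [0.38659034 0.35038734 0.00363042]
```

Request:
apply_moves:
  steps:
    - {"claw": 0.5,"slide": [0,0,0],"rot": [0,0,0]}
    - {"claw": 0.5,"slide": [0,0,0],"rot": [0,0,0]}
    - {"claw": 0.5,"slide": [0,0,0],"rot": [0,0,0]}
    - {"claw": 0.5,"slide": [0,0,0.03],"rot": [0,0,0]}
    - {"claw": 0.5,"slide": [0,0,0.09],"rot": [0,0,0]}

```text
time_s: 53.35
eef_pos: [0.3841, 0.3482, 0.074]
tcp_rot: [-3.141, -0.006, -2.483]
contact_force: [0.6, 0.5, 1.8]
opening: 0.0431
finger_force: 0.0
```

Request:
apply_moves:
  steps:
    - {"claw": 0.5,"slide": [0,0,0.06],"rot": [0,0,0]}
    - {"claw": 0.5,"slide": [0,0,0.12],"rot": [0,0,0]}
    - {"claw": 0.5,"slide": [0.02,-0.03,0.18],"rot": [0,0,0]}
    - {"claw": 0.5,"slide": [0.04,-0.06,0.24],"rot": [0,0,0]}
    - {"claw": 0.5,"slide": [0.04,-0.06,0.25],"rot": [0,0,0]}

```text
time_s: 53.85
eef_pos: [0.4196, 0.3008, 0.2798]
tcp_rot: [-3.141, 0.005, -2.485]
contact_force: [0.5, 0.3, -0.9]
opening: 0.0429
finger_force: 0.0
```

```bash
cat > ham.py <<'E'
from h import *
import sys,json
fn=sys.argv[1]
st,im=snap("wrist",fn);hh=cv2.cvtColor(im,cv2.COLOR_BGR2HSV);print(st["eef_pos"],st["tcp_rot"],st["time_s"])
json.dump({k:list(map(float,st[k])) for k in("eef_pos","tcp_rot")},open(fn+".json","w"))
def rects(m,z,amin,n):
  cs,_=cv2.findContours(m,cv2.RETR_EXTERNAL,cv2.CHAIN_APPROX_NONE)
  for c in cs:
    if cv2.contourArea(c)>amin:
      r=cv2.minAreaRect(np.array([onz("wrist",q,z,st)[:2]*1000 for q in c[:,0]],np.float32));b=cv2.boxPoints(r);l=max([b[1]-b[0],b[2]-b[1]],key=np.linalg.norm)
      if max(r[1])<300: print(n,c[:,0].mean(0).round(),np.round(r[0],1),np.round(r[1],1),(np.degrees(np.arctan2(l[1],l[0]))%180).round(1),"jig",(wj(np.array(r[0])/1000)*1000).round(1))
rects(cv2.inRange(hh,(5,110,80),(18,255,255)),.022,250,"orange")
# hammer head: light pixels near hammer
h=cv2.inRange(hh,(0,0,110),(180,70,255));B=np.zeros_like(h)
q=np.array([proj("wrist",[x,y,.013],st) for x,y in [(.36,.11),(.50,.17),(.50,.28),(.44,.33),(.36,.27)]]).astype(int);cv2.fillPoly(B,[q],255)
rects(cv2.morphologyEx(h&B,cv2.MORPH_CLOSE,np.ones((3,3))),.02,60,"head")
w=cv2.inRange(hh,(15,40,150),(28,160,255));rects(w,.034,300,"wood")
E
python3 ham.py w15
```

```text
[0.41959946 0.30075632 0.27982853] [-3.14093381  0.00474938 -2.48462281] 53.85
orange [ 34. 283.] [720.9  85.8] [20.5 38.5] 155.7 jig [ -31.6 -344.6]
orange [364. 306.] [494.8 428.1] [112.   20.7] 39.3 jig [-1.2 64.5]
orange [242. 135.] [420.  192.1] [110.6  18.3] 53.2 jig [-204.6  -76.5]
orange [485.  97.] [228.5 370.4] [60.7  9.3] 89.7 jig [-247.1  181.7]
orange [623.  37.] [101.3 443.6] [12.5 53.1] 94.3 jig [-303.   317.4]Traceback (most recent call last):
  File "ham.py", line 12, in <module>
    rects(cv2.inRange(hh,(5,110,80),(18,255,255)),.022,250,"orange")
    ~~~~~^^^^^^^^^^^^^^^^^^^^^^^^^^^^^^^^^^^^^^^^^^^^^^^^^^^^^^^^^^^
  File "ham.py", line 10, in rects
    r=cv2.minAreaRect(np.array([onz("wrist",q,z,st)[:2]*1000 for q in c[:,0]],np.float32));b=cv2.boxPoints(r);l=max([b[1]-b[0],b[2]-b[1]],key=np.linalg.norm)
                                ~~~^^^^^^^^^^^^^^^^
  File "h.py", line 12, in onz
    o,d=ray(name,uv,st);return o+d*(z-o[2])/d[2]
        ~~~^^^^^^^^^^^^
  File "h.py", line 5, in ray
    i=cams.camera_info(name);K=np.array(i["mtx"])
ValueError: time passes only in moves, steps and waits
```

```bash
python3 - <<'E'
s=open('h.py').read()
s=s.replace("from scipy","import functools\ninfo=functools.lru_cache(None)(cams.camera_info)\nfrom scipy",1).replace("i=cams.camera_info(name)","i=info(name)")
open('h.py','w').write(s)
s=open('ham.py').read()
s=s.replace('st,im=snap("wrist",fn);','if len(sys.argv)>2: st=json.load(open(fn+".json"));im=cv2.imread("pics/"+fn+".png");st["time_s"]=0\nelse: st,im=snap("wrist",fn)\n',1)
open('ham.py','w').write(s)
import json
json.dump({"eef_pos":[0.41959946,0.30075632,0.27982853],"tcp_rot":[-3.14093381,0.00474938,-2.48462281]},open("w15.json","w"))
E
python3 ham.py w15 1
```

```text
[0.41959946, 0.30075632, 0.27982853] [-3.14093381, 0.00474938, -2.48462281] 0
orange [ 34. 283.] [720.9  85.8] [20.5 38.5] 155.7 jig [ -31.6 -344.6]
orange [364. 306.] [494.8 428.1] [112.   20.7] 39.3 jig [-1.2 64.5]
orange [242. 135.] [420.  192.1] [110.6  18.3] 53.2 jig [-204.6  -76.5]
orange [485.  97.] [228.5 370.4] [60.7  9.3] 89.7 jig [-247.1  181.7]
orange [623.  37.] [101.3 443.6] [12.5 53.1] 94.3 jig [-303.   317.4]
orange [425.  33.] [222.4 275.2] [21.4 95.3] 90.0 jig [-310.1  110. ]
head [262. 197.] [462.2 246.1] [27.8 66.8] 143.7 jig [-138.2  -59.6]
wood [315. 310.] [533.5 378.6] [23.  46.8] 127.7 jig [-0.8  1.6]
wood [  7. 267.] [706.5  60.2] [55.5 25.4] 23.6 jig [ -58.6 -356.1]
wood [337. 276.] [486.  359.6] [205.9 156.9] 37.7 jig [-50.   15.6]
wood [241. 137.] [419.4 192.8] [106.   13.8] 53.5 jig [-204.7  -75.6]
```

Hammer found: origin (0.4615, 0.2468), yaw 53.3° (head 28 x 67 mm, consistent). The wedge butt is at jig x≈-152. Next I grip the hammer.

Run:
```python
from h import *
go(.4412,.2195,.06,233.3)
```

```text
from [0.42   0.3011 0.281 ] yaw -142.4 slide [ 0.0265 -0.102  -0.2762] rot 0.1741
```

Request:
apply_moves:
  steps:
    - {"claw": 0.5,"slide": [0.0265,-0.06,0],"rot": [0,0,0.09]}
    - {"claw": 0.5,"slide": [0.0265,-0.102,-0.03],"rot": [0,0,0.174]}
    - {"claw": 0.5,"slide": [0.0265,-0.102,-0.09],"rot": [0,0,0.174]}
    - {"claw": 0.5,"slide": [0.0265,-0.102,-0.15],"rot": [0,0,0.174]}
    - {"claw": 0.5,"slide": [0.0265,-0.102,-0.21],"rot": [0,0,0.174]}

```text
time_s: 54.4
eef_pos: [0.4389, 0.2199, 0.1061]
tcp_rot: [-3.141, 0.001, -2.211]
contact_force: [0.9, 0.1, -0.2]
opening: 0.0426
finger_force: 0.0
```

Request:
apply_moves:
  steps:
    - {"claw": 0.5,"slide": [0,0,-0.05],"rot": [0,0,0]}
    - {"claw": 0.5,"slide": [0,0,-0.06],"rot": [0,0,0]}
    - {"claw": 0.5,"slide": [0,0,-0.06],"rot": [0,0,0]}
    - {"claw": 0.5,"slide": [0,0,-0.06],"rot": [0,0,0]}

```text
time_s: 54.8
eef_pos: [0.4403, 0.2209, 0.0616]
tcp_rot: [-3.141, 0.002, -2.21]
contact_force: [-0.1, 1.0, -0.6]
opening: 0.0424
finger_force: 0.0
```

```bash
sed -i 's/\[(.36,.11).*(.36,.27)\]/[(.40,.15),(.52,.15),(.52,.28),(.46,.32),(.40,.28)]/' ham.py; python3 ham.py w16 | grep -E "head|orange|^\["
python3 - <<'E'
from h import *
go(.4412,.2195,-.008,233.3)
E
```

```text
[0.44029483 0.22091991 0.06163985] [-3.14055136e+00  2.03484511e-03 -2.20988333e+00] 54.8
orange [317. 193.] [420.9 190.8] [109.9  16. ] 53.4 jig [-204.7  -78.2]
orange [634.  20.] [241.9 212.7] [20.8  7.3] 90.0 jig [-332.9   48.7]
head [394. 319.] [426.5 279.3] [40.6 11.7] 69.4 jig [-146.2  -11.5]
head [245. 320.] [502.4 221.1] [40.  17.4] 35.3 jig [-121.7 -104. ]
head [319. 308.] [460.1 245. ] [35.2 63.2] 143.4 jig [-140.5  -59.2]
from [0.4406 0.2211 0.0618] yaw -126.6 slide [ 0.0008 -0.0019 -0.0873] rot -0.001
```

Request:
apply_moves:
  steps:
    - {"claw": 0.5,"slide": [0.001,-0.002,-0.04],"rot": [0,0,0]}
    - {"claw": 0.5,"slide": [0.001,-0.002,-0.07],"rot": [0,0,0]}
    - {"claw": 0.5,"slide": [0.001,-0.002,-0.087],"rot": [0,0,0]}
    - {"claw": 0.5,"slide": [0.001,-0.002,-0.087],"rot": [0,0,0]}
    - {"claw": 0.5,"slide": [0.001,-0.002,-0.087],"rot": [0,0,0]}

```text
time_s: 55.35
eef_pos: [0.441, 0.2193, -0.0084]
tcp_rot: [-3.141, 0.002, -2.21]
contact_force: [0.4, 1.0, -0.1]
opening: 0.0428
finger_force: 0.0
```

Request:
apply_moves:
  steps:
    - {"claw": 0.65,"slide": [0,0,0],"rot": [0,0,0]}
    - {"claw": 0.8,"slide": [0,0,0],"rot": [0,0,0]}
    - {"claw": 1,"slide": [0,0,0],"rot": [0,0,0]}
    - {"claw": 1,"slide": [0,0,0],"rot": [0,0,0]}
    - {"claw": 1,"slide": [0,0,0],"rot": [0,0,0]}
  grip_force: 110

```text
time_s: 55.85
eef_pos: [0.4409, 0.2192, -0.0084]
tcp_rot: [-3.141, 0.002, -2.21]
contact_force: [-4.3, -0.9, 19.1]
opening: 0.0117
finger_force: 108.0
```

Request:
apply_moves:
  steps:
    - {"claw": 1,"slide": [0,0,0.03],"rot": [0,0,0]}
    - {"claw": 1,"slide": [0,0,0.07],"rot": [0,0,0]}
    - {"claw": 1,"slide": [0,0,0.12],"rot": [0,0,0.05]}
    - {"claw": 1,"slide": [-0.02,0,0.12],"rot": [0,0,0.14]}
    - {"claw": 1,"slide": [-0.04,0,0.12],"rot": [0,0,0.23]}

```text
time_s: 56.35
eef_pos: [0.4086, 0.2191, 0.0876]
tcp_rot: [-3.14, 0.002, -1.843]
contact_force: [0.1, 0.5, -3.3]
opening: 0.0121
finger_force: 109.1
```

Request:
apply_moves:
  steps:
    - {"claw": 1,"slide": [-0.02,0.02,0],"rot": [0,0,0.09]}
    - {"claw": 1,"slide": [-0.04,0.04,0],"rot": [0,0,0.18]}
    - {"claw": 1,"slide": [-0.06,0.06,0],"rot": [0,0,0.27]}
    - {"claw": 1,"slide": [-0.07,0.07,0],"rot": [0,0,0.36]}
    - {"claw": 1,"slide": [-0.07,0.07,0],"rot": [0,0,0.45]}

```text
time_s: 56.85
eef_pos: [0.351, 0.2756, 0.0866]
tcp_rot: [-3.141, 0.0, -1.134]
contact_force: [0.4, -0.4, -2.7]
opening: 0.0117
finger_force: 109.0
```

Request:
apply_moves:
  steps:
    - {"claw": 1,"slide": [0,0,0],"rot": [0,0,0.09]}
    - {"claw": 1,"slide": [0,0,0],"rot": [0,0,0.148]}
    - {"claw": 1,"slide": [0,0,0],"rot": [0,0,0.148]}
    - {"claw": 1,"slide": [0,0,0],"rot": [0,0,0.148]}

```text
time_s: 57.25
eef_pos: [0.3521, 0.2748, 0.0864]
tcp_rot: [-3.141, -0.0, -0.912]
contact_force: [0.3, -0.4, -2.7]
opening: 0.012
finger_force: 109.0
```

Run:
```python
from h import *
p=jw(-.205,.036);go(p[0],p[1],.03,307.7);s=env.read_state();print(s["opening"],s["finger_force"],s["time_s"],wj(s["eef_pos"]),s["wrist_torque"])
```

```text
from [0.3521 0.2748 0.0864] yaw -52.3 slide [-0.0015  0.0077 -0.0705] rot -0.0003
0.012010925955698453 109.01575176131928 57.25 [-0.20780348  0.03037202] [ 0.00341178 -0.06843938  0.00625731]
```

Run:
```python
from h import *
st,im=snap("scene","s17");hh=cv2.cvtColor(im,cv2.COLOR_BGR2HSV)
w=wj(st["eef_pos"]);z=st["eef_pos"][2]
P=[proj("scene",[*jw(w[0]+a,w[1]+.034),z+.008+.013]) for a in(-.032,0,.032)];print(np.round(P,1))
c=np.array(P[1]).astype(int);m=cv2.inRange(hh,(0,0,140),(180,60,255));M=np.zeros_like(m);M[c[1]-22:c[1]+22,c[0]-32:c[0]+32]=255
cs,_=cv2.findContours(m&M,cv2.RETR_EXTERNAL,cv2.CHAIN_APPROX_NONE)
for k in cs:
  if cv2.contourArea(k)>10: print(cv2.boundingRect(k),cv2.minAreaRect(k))
```

```text
[[341.3 324.1]
 [328.9 325.1]
 [316.5 326. ]]
(328, 323, 6, 5) ((330.5, 325.0), (4.0, 5.0), 90.0)
(317, 322, 9, 9) ((321.0, 326.0), (8.0, 8.0), 90.0)
(337, 320, 6, 9) ((339.5, 324.0), (8.0, 5.0), 90.0)
```

The hammer sits in the hand as predicted. Lowering behind the wedge butt.

Request:
apply_moves:
  steps:
    - {"claw": 1,"slide": [-0.0015,0.0077,-0.02],"rot": [0,0,0]}
    - {"claw": 1,"slide": [-0.0015,0.0077,-0.05],"rot": [0,0,0]}
    - {"claw": 1,"slide": [-0.0015,0.0077,-0.08],"rot": [0,0,0]}
    - {"claw": 1,"slide": [-0.0015,0.0077,-0.101],"rot": [0,0,0]}
    - {"claw": 1,"slide": [-0.0015,0.0077,-0.101],"rot": [0,0,0]}

```text
time_s: 57.8
eef_pos: [0.3496, 0.2799, 0.0037]
tcp_rot: [3.138, -0.0, -0.911]
contact_force: [0.5, -0.5, -0.6]
opening: 0.0114
finger_force: 108.9
```

Request:
apply_moves:
  steps:
    - {"claw": 1,"slide": [0,0,0],"rot": [0,0,0]}
    - {"claw": 1,"slide": [0,0,0],"rot": [0,0,0]}

```text
time_s: 58.0
eef_pos: [0.3515, 0.2813, 0.0064]
tcp_rot: [-3.14, -0.0, -0.91]
contact_force: [-0.9, 0.2, -2.2]
opening: 0.0121
finger_force: 108.9
```

Run:
```python
from h import *
p=jw(-.185,.0355);go(p[0],p[1],.0045,307.7);s=env.read_state();print(wj(s["eef_pos"]),s["contact_force"])
```

```text
from [0.3515 0.2813 0.0064] yaw -52.1 slide [ 0.0194  0.0143 -0.0023] rot -0.0018
[-0.20428433  0.03597085] [-0.93985795  0.17246064 -2.16288734]
```

Request:
apply_moves:
  steps:
    - {"claw": 1,"slide": [0.008,0.0062,-0.002],"rot": [0,0,0]}
    - {"claw": 1,"slide": [0.016,0.0124,-0.002],"rot": [0,0,0]}
    - {"claw": 1,"slide": [0.024,0.0185,-0.002],"rot": [0,0,0]}
    - {"claw": 1,"slide": [0.03,0.0232,-0.002],"rot": [0,0,0]}
    - {"claw": 1,"slide": [0.026,0.0201,-0.002],"rot": [0,0,0]}

```text
time_s: 58.5
eef_pos: [0.3726, 0.2977, 0.0037]
tcp_rot: [-3.141, -0.0, -0.909]
contact_force: [0.4, -0.6, -1.2]
opening: 0.0115
finger_force: 109.0
```

Request:
apply_moves:
  steps:
    - {"claw": 1,"slide": [0.002,0.0015,0],"rot": [0,0,0]}
    - {"claw": 1,"slide": [0.007,0.0054,0],"rot": [0,0,0]}
    - {"claw": 1,"slide": [0.012,0.0093,0],"rot": [0,0,0]}

```text
time_s: 58.8
eef_pos: [0.381, 0.3043, 0.0037]
tcp_rot: [3.141, 0.0, -0.909]
contact_force: [-4.5, -1.4, -0.6]
opening: 0.0119
finger_force: 109.1
```

Run:
```python
from h import *
s=env.read_state();print((wj(s["eef_pos"])*1000).round(1),s["eef_pos"],s["contact_force"],s["wrist_torque"],s["time_s"])
```

```text
[-166.9   36.1] [0.3809768  0.30431455 0.00365243] [-4.46403331 -1.43696911 -0.61794776] [-0.47983562  0.9606942   0.11848056] 58.8
```

Request:
apply_moves:
  steps:
    - {"claw": 1,"slide": [-0.004,-0.0031,0],"rot": [0,0,0]}
    - {"claw": 1,"slide": [0.004,0.0031,0],"rot": [0,0,0]}
    - {"claw": 1,"slide": [0.012,0.0093,0],"rot": [0,0,0]}
    - {"claw": 1,"slide": [0.006,0.0046,0],"rot": [0,0,0]}
    - {"claw": 1,"slide": [0.014,0.0108,0],"rot": [0,0,0]}

```text
time_s: 59.3
eef_pos: [0.3917, 0.3124, 0.0037]
tcp_rot: [3.141, -0.0, -0.909]
contact_force: [-2.5, -3.7, -2.0]
opening: 0.0121
finger_force: 109.1
```

Request:
apply_moves:
  steps:
    - {"claw": 1,"slide": [-0.004,-0.0031,0],"rot": [0,0,0]}
    - {"claw": 1,"slide": [0.004,0.0031,0],"rot": [0,0,0]}
    - {"claw": 1,"slide": [0.01,0.0077,0],"rot": [0,0,0]}

```text
time_s: 59.6
eef_pos: [0.3999, 0.3187, 0.0035]
tcp_rot: [3.14, -0.0, -0.909]
contact_force: [-5.9, -5.9, 0.1]
opening: 0.0116
finger_force: 109.4
```

Run:
```python
from h import *
s=env.read_state();print((wj(s["eef_pos"])*1000).round(1),s["eef_pos"],s["contact_force"],s["wrist_torque"],s["time_s"],s["tcp_rot"])
```

```text
[-143.1   36. ] [0.39989645 0.31873923 0.00349128] [-5.92644281 -5.90011333  0.11184122] [-1.20888552  1.25150811  0.16557104] 59.6 [ 3.13971230e+00 -1.46612135e-04 -9.09157748e-01]
```

Request:
apply_moves:
  steps:
    - {"claw": 1,"slide": [-0.004,-0.0031,0],"rot": [0,0,0]}
    - {"claw": 1,"slide": [0.003,0.0023,0],"rot": [0,0,0]}
    - {"claw": 1,"slide": [0.006,0.0046,0],"rot": [0,0,0]}
    - {"claw": 1,"slide": [0.006,0.0046,0],"rot": [0,0,0]}

```text
time_s: 60.0
eef_pos: [0.4051, 0.3227, 0.0035]
tcp_rot: [3.14, -0.0, -0.909]
contact_force: [-2.5, -2.7, -2.2]
opening: 0.012
finger_force: 109.1
```

Run:
```python
from h import *
s=env.read_state();print((wj(s["eef_pos"])*1000).round(1),s["eef_pos"],s["contact_force"],s["wrist_torque"],s["time_s"],s["tcp_rot"])
```

```text
[-136.5   35.9] [0.40512862 0.32274079 0.00349619] [-2.46250722 -2.74428887 -2.2280603 ] [-0.64216921  0.65406742  0.07631656] 60.0 [ 3.14048054e+00 -1.01567534e-04 -9.09240179e-01]
```

Request:
apply_moves:
  steps:
    - {"claw": 1,"slide": [-0.004,-0.0031,0],"rot": [0,0,0]}
    - {"claw": 1,"slide": [0,0,0],"rot": [0,0,0]}
    - {"claw": 1,"slide": [0.003,0.0023,0],"rot": [0,0,0]}
    - {"claw": 1,"slide": [0.003,0.0023,0],"rot": [0,0,0]}

```text
time_s: 60.4
eef_pos: [0.4074, 0.3243, 0.0035]
tcp_rot: [3.14, -0.0, -0.909]
contact_force: [-4.0, -5.3, 0.0]
opening: 0.0122
finger_force: 109.4
```

Run:
```python
from h import *
s=env.read_state();print((wj(s["eef_pos"])*1000).round(1),s["eef_pos"],s["contact_force"],s["wrist_torque"],s["time_s"],s["tcp_rot"])
```

```text
[-133.7   35.8] [0.4074093  0.32433527 0.0035496 ] [-4.04291837 -5.33829105  0.03549645] [-1.00913239  0.79641303  0.07951643] 60.4 [ 3.14022879e+00 -3.21078657e-04 -9.09316433e-01]
```

Request:
apply_moves:
  steps:
    - {"claw": 1,"slide": [-0.003,-0.0023,0],"rot": [0,0,0]}
    - {"claw": 1,"slide": [0.001,0.0008,0],"rot": [0,0,0]}
    - {"claw": 1,"slide": [0.003,0.0023,0],"rot": [0,0,0]}
    - {"claw": 1,"slide": [0.003,0.0023,0],"rot": [0,0,0]}

```text
time_s: 60.8
eef_pos: [0.4086, 0.325, 0.0031]
tcp_rot: [3.137, -0.001, -0.909]
contact_force: [-8.6, -11.7, 4.1]
opening: 0.0118
finger_force: 109.9
```

Run:
```python
from h import *
s=env.read_state();print((wj(s["eef_pos"])*1000).round(1),s["contact_force"],s["wrist_torque"],s["time_s"])
```

```text
[-132.4   35.6] [ -8.62445419 -11.7089601    4.08954211] [-2.30907137  1.98702279  0.27666717] 60.8
```

Request:
apply_moves:
  steps:
    - {"claw": 1,"slide": [-0.003,-0.0023,0],"rot": [0,0,0]}
    - {"claw": 1,"slide": [0.001,0.0008,0],"rot": [0,0,0]}
    - {"claw": 1,"slide": [0.003,0.0023,0],"rot": [0,0,0]}
    - {"claw": 1,"slide": [0.003,0.0023,0],"rot": [0,0,0]}

```text
time_s: 61.2
eef_pos: [0.4096, 0.3255, 0.0025]
tcp_rot: [3.134, -0.001, -0.909]
contact_force: [-16.0, -19.1, 7.2]
opening: 0.012
finger_force: 110.6
```

Run:
```python
from h import *
s=env.read_state();print((wj(s["eef_pos"])*1000).round(1),s["contact_force"],s["wrist_torque"],s["time_s"])
```

```text
[-131.3   35.3] [-15.99195421 -19.12782203   7.18420272] [-3.83287722  3.30744457  0.52462495] 61.2
```

Tight: 25 N with no real advance, wedge origin at about jig -35. I back off and inspect.

Request:
apply_moves:
  steps:
    - {"claw": 1,"slide": [-0.01,-0.0077,0],"rot": [0,0,0]}
    - {"claw": 1,"slide": [-0.03,-0.0232,0],"rot": [0,0,0]}
    - {"claw": 1,"slide": [-0.06,-0.0464,0],"rot": [0,0,0]}
    - {"claw": 1,"slide": [-0.07,-0.054,0.05],"rot": [0,0,0]}
    - {"claw": 1,"slide": [-0.07,-0.054,0.11],"rot": [0,0,0]}

```text
time_s: 61.7
eef_pos: [0.3542, 0.2836, 0.0917]
tcp_rot: [3.138, 0.0, -0.909]
contact_force: [1.8, 1.6, -1.1]
opening: 0.0119
finger_force: 109.4
```

Request:
apply_moves:
  steps:
    - {"claw": 1,"slide": [0,0,0],"rot": [0,0,-0.09]}
    - {"claw": 1,"slide": [0,0,0],"rot": [0,0,-0.18]}
    - {"claw": 1,"slide": [0,0,0],"rot": [0,0,-0.27]}
    - {"claw": 1,"slide": [0,0,0],"rot": [0,0,-0.36]}
    - {"claw": 1,"slide": [0,0,0],"rot": [0,0,-0.45]}

```text
time_s: 62.2
eef_pos: [0.3571, 0.2858, 0.0922]
tcp_rot: [-3.14, 0.001, -1.622]
contact_force: [-0.3, -0.8, -2.2]
opening: 0.0114
finger_force: 109.4
```

```bash
cat > fin.py <<'E'
from h import *
import sys
st,im=snap("scene",sys.argv[1]);hh=cv2.cvtColor(im,cv2.COLOR_BGR2HSV)
m=cv2.inRange(hh,(5,140,80),(18,255,255));M=np.zeros_like(m);M[330:372,215:290]=255
cs,_=cv2.findContours(m&M,cv2.RETR_EXTERNAL,cv2.CHAIN_APPROX_NONE)
for k in cs:
  if cv2.contourArea(k)>20: print("jaw now",cv2.boundingRect(k),np.round([ (wj(onz("scene",p,.024))*1000) for p in cv2.approxPolyDP(k,1.5,True)[:,0]],1).tolist())
# wedge top profile along its straight part, z=.034, jig y=.0745..; print colour vs x
a=[]
for x in range(-175,-40,5):
  u=proj("scene",[*jw(x/1000,.0715),.034]).round().astype(int);a.append((x,*map(int,hh[u[1],u[0]])))
print(a)
E
python3 fin.py s18
python3 - <<'E'
from h import *
go(.4409,.2192,.08,233.3)
E
```

```text
jaw now (229, 346, 39, 12) [[-45.4, 53.3], [49.7, 50.5], [54.4, 69.0], [51.6, 78.6], [30.9, 77.5], [25.9, 59.2]]
[(-175, 135, 26, 39), (-170, 120, 14, 37), (-165, 140, 21, 37), (-160, 110, 21, 37), (-155, 100, 21, 37), (-150, 114, 33, 39), (-145, 100, 19, 40), (-140, 120, 18, 42), (-135, 135, 12, 42), (-130, 0, 12, 43), (-125, 17, 109, 145), (-120, 17, 112, 152), (-115, 16, 104, 118), (-110, 16, 106, 116), (-105, 17, 107, 213), (-100, 18, 121, 220), (-95, 23, 107, 247), (-90, 23, 108, 247), (-85, 23, 108, 246), (-80, 23, 106, 247), (-75, 23, 108, 246), (-70, 24, 103, 249), (-65, 23, 108, 246), (-60, 23, 108, 247), (-55, 24, 100, 249), (-50, 25, 90, 252), (-45, 24, 103, 249)]
from [0.357  0.2858 0.0922] yaw -93.5 slide [ 0.1048 -0.0832 -0.0152] rot -0.3692
```

The wedge butt is at jig x≈-101 (origin about -36) and the jaw front is at y≈50, so it is closed. Laying the hammer back.

Request:
apply_moves:
  steps:
    - {"claw": 1,"slide": [0.03,-0.025,0],"rot": [0,0,-0.09]}
    - {"claw": 1,"slide": [0.06,-0.05,0],"rot": [0,0,-0.18]}
    - {"claw": 1,"slide": [0.09,-0.07,0],"rot": [0,0,-0.27]}
    - {"claw": 1,"slide": [0.105,-0.083,0],"rot": [0,0,-0.36]}
    - {"claw": 1,"slide": [0.105,-0.083,-0.02],"rot": [0,0,-0.369]}

```text
time_s: 62.75
eef_pos: [0.4437, 0.2185, 0.0773]
tcp_rot: [-3.139, 0.004, -2.2]
contact_force: [0.3, 0.0, -3.3]
opening: 0.0122
finger_force: 109.5
```

Request:
apply_moves:
  steps:
    - {"claw": 1,"slide": [0,0,-0.03],"rot": [0,0,0]}
    - {"claw": 1,"slide": [0,0,-0.06],"rot": [0,0,0]}
    - {"claw": 1,"slide": [0,0,-0.06],"rot": [0,0,0]}
    - {"claw": 1,"slide": [0,0,-0.06],"rot": [0,0,0]}

```text
time_s: 63.15
eef_pos: [0.4406, 0.219, 0.0284]
tcp_rot: [-3.142, 0.0, -2.194]
contact_force: [-0.4, 0.1, -2.4]
opening: 0.0118
finger_force: 109.4
```

Run:
```python
from h import *
go(.4409,.2192,-.0075,233.3);print(env.read_state()["tcp_rot"])
```

```text
from [0.4406 0.219  0.0284] yaw -125.7 slide [ 0.0003  0.0003 -0.0448] rot -0.0109
[-3.14155282e+00  1.67760328e-04 -2.19414516e+00]
```

Request:
apply_moves:
  steps:
    - {"claw": 1,"slide": [0,0,-0.015],"rot": [0,0,0]}
    - {"claw": 1,"slide": [0,0,-0.03],"rot": [0,0,0]}
    - {"claw": 1,"slide": [0,0,-0.04],"rot": [0,0,0]}
    - {"claw": 1,"slide": [0,0,-0.0445],"rot": [0,0,0]}
    - {"claw": 1,"slide": [0,0,-0.0445],"rot": [0,0,0]}

```text
time_s: 63.65
eef_pos: [0.4402, 0.2187, -0.0081]
tcp_rot: [3.141, -0.0, -2.196]
contact_force: [0.7, 0.1, -1.5]
opening: 0.0118
finger_force: 109.5
```

Request:
apply_moves:
  steps:
    - {"claw": 0.7,"slide": [0,0,0],"rot": [0,0,0]}
    - {"claw": 0.5,"slide": [0,0,0],"rot": [0,0,0]}
    - {"claw": 0.5,"slide": [0,0,0],"rot": [0,0,0]}
    - {"claw": 0.5,"slide": [0,0,0.03],"rot": [0,0,0]}
    - {"claw": 0.5,"slide": [0,0,0.09],"rot": [0,0,0]}

```text
time_s: 64.15
eef_pos: [0.4383, 0.2178, 0.0625]
tcp_rot: [3.139, -0.005, -2.196]
contact_force: [0.4, 0.4, 0.5]
opening: 0.0427
finger_force: 0.0
```

Request:
apply_moves:
  steps:
    - {"claw": 0.5,"slide": [0,0,0.06],"rot": [0,0,0]}
    - {"claw": 0.5,"slide": [0,0,0.12],"rot": [0,0,0]}
    - {"claw": 0.5,"slide": [0,0.03,0.18],"rot": [0,0,0]}
    - {"claw": 0.5,"slide": [0,0.06,0.24],"rot": [0,0,0]}
    - {"claw": 0.5,"slide": [0,0.06,0.24],"rot": [0,0,0]}

```text
time_s: 64.65
eef_pos: [0.4419, 0.2695, 0.2612]
tcp_rot: [-3.139, 0.007, -2.194]
contact_force: [-0.1, 0.1, -0.3]
opening: 0.0423
finger_force: 0.0
```

```bash
sed -i 's/\[(.40,.15),.*(.40,.28)\]/[(.36,.11),(.50,.17),(.50,.28),(.44,.33),(.36,.27)]/' ham.py; python3 ham.py w19
python3 - <<'E'
from h import *
import json
st=json.load(open("w19.json"));im=cv2.imread("pics/w19.png");hh=cv2.cvtColor(im,cv2.COLOR_BGR2HSV)
def prof(a,b,z,n):
  o="";
  for t in np.linspace(0,1,n):
    q=np.array(a)*(1-t)+np.array(b)*t;u=proj("wrist",[*jw(*q),z],st).round().astype(int)
    if not(0<=u[0]<640 and 0<=u[1]<480): o+="x";continue
    p=hh[u[1],u[0]];o+="#" if p[1]<35 and p[2]>150 else ("w" if 12<p[0]<30 and p[2]>140 else ("j" if p[0]<14 and p[1]>100 else "."))
  return o
print(prof((-.07,0),(-.0,0),.058,71));print(prof((-.036,-.08),(-.036,.08),.058,81))
print("L2 across y at x=10",prof((.01,-.06),(.01,.09),.042,76));print("L2a x",prof((-.07,-.036),(.07,-.036),.042,71));print("L2b x",prof((-.07,.036),(.07,.036),.042,71))
print("jaw y at x=0 z.024",prof((0,.04),(0,.1),.024,61));print("wedge x",prof((-.13,.072),(-.05,.072),.034,81))
E
```

```text
[0.44188568 0.26947747 0.2612096 ] [-3.13906402  0.00704473 -2.19448537] 64.65
orange [633. 323.] [230.7 617.2] [84.9 24.6] 68.3 jig [-94.4 375.6]
orange [358. 326.] [500.  421.1] [113.2  21.7] 42.8 jig [-1.3 55.7]
orange [ 23. 210.] [721.3  85.9] [21.5 36.3] 153.5 jig [ -31.2 -344.8]
orange [609. 214.] [203.  474.5] [182.9  78.9] 68.3 jig [-203.6  279.6]
orange [294. 124.] [420.3 190.9] [109.9  16.6] 54.1 jig [-205.1  -77.7]
orange [585.  65.] [141.5 307.5] [107.6 188.3] 90.0 jig [-354.4  185. ]
orange [532. 119.] [215.6 322.8] [ 41.1 248.2] 90.0 jig [-286.4  151.8]
head [295. 192.] [461.  246.5] [28.6 64.7] 142.2 jig [-138.9  -58.6]
wood [310. 320.] [535.6 375.7] [24.3 46.8] 126.8 jig [-0.9 -1.9]
wood [347. 295.] [495.5 363.4] [186.1 158.3] 37.8 jig [-40.2  12.8]
wood [294. 124.] [419.8 190.7] [105.6  13.6] 54.4 jig [-205.6  -77.6]
wwww......########.....#######################wwwwwwwwwwwwwwwwwwwwww...
........wwwwwww##################################################.w..ww..........
L2 across y at x=10 .......##########..........#.............###########.jjjwwwwwwwwwwwwww......
L2a x wwwwww....##...######################################################..
L2b x wwwww.....###.#.#######################################################
jaw y at x=0 z.024 ##########j.....wwwwwwwwwwwwwwwwwwwwww.......................
wedge x wwwwwwwwwwwwwwwwwwwwwwwwwwwwwwwwwwwwwww.wwwwwwwwwwwwwwwwwwwwwwwwwwwwwww##########
```

Everything checks: stack square, wedge seated (origin ~-36 mm, which gives about 4.9 mm of jaw travel), hammer flat on the bench, arm clear. Handing in.

Run:
```python
from h import *
print(env.sign_off())
```

```text
the job is handed in; nothing more can be done
None
```

The core is built and handed in; the sign-off returned no verdict: five bars are stacked crosswise, the wedge was driven tight with hammer taps (about 25 N on the last one, jaw closed by an estimated 4.9 mm), and the hammer is back on the bench, with no sign of a bystander being touched, though I did not re-measure them.

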